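Index the action turntable and stack its flange tins

TASK

Set up the turntable for the wippen: turn its sloping wing knob clockwise until the red pointer lies over the white line of the brass index mark (move the platter only through the knob, never by pushing it), then swing the red-balled clamp lever right over, away from the knob side, towards the far side of the bench. After that stack the closed blue tin squarely on the grey tin fixed to the turntable and the closed red tin squarely on the blue one, all edges in line, setting each down rather than dropping it. Leave the index mark and everything else on the bench where it is, do not bump the wippen, and let go of everything.

Things in the scene. Friction and masses are not known exactly. Their poses are not given: they have to be found in the camera images.
- turntable: Cast-iron turntable stand, screwed to the bench; origin on the bench under the platter's upright axis, x from the knob side to the index arc side. Beech platter 240 mm across, top 75 mm above the bench; steel index arc on the +x side out to 170 mm from the axis, top 60 mm up; knob on the -x side; clamp lever at the -x, -y corner. Position and yaw vary.
- platter: Round beech platter, 240 mm across, 20 mm thick, with the grey tin, wippen rail and red pointer fixed on it; origin on its axis at its underside, 55 mm above the bench, x = along the grey tin. Turned by the knob only; do not push it.
- knob (a joint): Turn of the wing knob, rad: 0 at the start (a stop), grows clockwise seen looking down on the knob along its axis, to 4.2. Geared: one rad of knob turns the platter 1/3 rad clockwise seen from above. Takes about 0.25 N m and holds by friction where left. 0.8 to 2.5 rad is needed.
- knob_grip (a point): Hold the knob here: on its axis, 7 mm below the wing's top, about 199 mm from the platter axis, 106 mm above the bench. z = knob axis, outward: up, leaning 30 degrees from vertical to the stand's -x side (to the robot). x = along the dark wooden wing (63 mm long, 14 thick, 32 high on an 8 mm disc 66 mm wide), y = across it; both turn with the knob.
- pointer_tip (a point): Point on the red pointer, 140 mm from the platter axis, 80 mm above the bench. The needle (8 mm wide) runs radially out from the platter's rim over the index arc and ends 153 mm from the axis; it turns with the platter.
- mark (a point): Middle of the white radial line (5 x 50 mm) on the brass index mark, 140 mm from the platter axis, 67 mm above the bench, on the index arc 0.3 to 0.8 rad clockwise (from above) of the pointer at the start. Must not be shifted. The pointer is on the mark when this point and the pointer tip agree in plan.
- clamp (a joint): Clamp lever angle, rad: 0 at the start, leaning to the stand's -x side; 1.0 fully over to the stand's +x side (arc side). Light to push (0.06 N m), stays where it is left. The platter also holds by friction alone.
- clamp_tip (a point): Centre of the red ball (26 mm) on the clamp lever: an 80 mm steel rod, 10 mm thick, swinging in the stand's x-z plane. Pivot 32 mm above the bench, at x -120, y -140 mm from the platter axis in the stand's frame. The ball goes from 38 mm on the pivot's -x side to 38 mm on its +x side, 102 mm above the bench at both ends, 112 mm at mid-swing.
- seat (a point): Centre of the top face of the grey tin (100 x 56 x 34 mm) that is fixed on the platter, 109 mm above the bench, 35 mm from the platter axis. x = along the tin's length; turns with the platter.
- tin_blue: Closed blue tin with steel lid, 100 (x) x 56 (y) x 34 (z) mm, about 350 g, loose on the bench; origin at the centre of its underside, flat lid. It goes on the grey tin.
- tin_red: Closed red tin with steel lid, same size and weight as the blue one, origin at the centre of its underside. It goes on the blue tin. The two tins' places are swapped at random.
- wippen: Wooden grand action wippen fixed on a rail on the platter: 120 mm long, 16 mm wide, top about 79 mm above the platter; origin under the middle of its rail, x along it. Parallel to the grey tin, 107 mm from that tin's centre line on the tin's +y side. Delicate: do not bump.
- bob: Bystander: brass plumb bob standing point up, 44 mm across, 100 mm high; origin under its centre.
- pot: Bystander: dull pewter pot, 90 mm across (160 mm over its ears along y), 85 mm high; origin under its centre.
- calipers: Bystander: steel calipers lying flat, 180 mm long along x, 9 mm thick; origin under the middle of the beam.
- flange_tin: Bystander: open tin of brass flanges, 120 x 80 x 32 mm; origin under its centre.
There are look-alikes about, which are no part of the job. Several things have the shape of the tin_blue; the one meant has the colours described above.

How it is judged:
By the outcome, as a careful person would: the job done as asked, in the order asked, and still so for the second after the job is handed in, with the robot touching nothing.
It also fails if it takes over 72 s, if anything falls off the work surface, if the arm or the gripper's body presses on something with over 40 N, if the wrist force passes 120 N, or if a joint passes its speed limit or range.

ROBOT

A 6-joint arm with a two-finger parallel gripper is mounted at the origin on the work surface. World frame = base frame: x ahead of the robot, y to its left, z up, the work surface at z = 0. Lengths are in m, angles in rad, forces in N, time in s.
With the tool pointing down it reaches from about 0.35 to 0.85 m from the base axis. Payload 8.1 kg.
Tool frame: the origin (TCP) lies on the mounting face of the last link; the fingertips stand ahead of it and the grasp point (between the pads) lies 167 mm ahead of it (robot.tcp_to_tips is the z of the fingertips in the tool frame, in m); z points along the fingers, y is the direction in which the jaws open and shut (so a half turn about z gives the same grasp; the last joint's range is limited). The gripper opens to 93 mm and grips with 3 to 60 N. Pads are 15 mm wide; open, the fingers measure 128 mm over their backs; the gripper's body (75 mm by 188 mm) begins 65 mm behind the grasp point.
Start: joints at [-1.281, 0.13, 1.488, -0, 1.523, -0.085], TCP at [0.22, -0.558, 0.405] pointing down, gripper open.
Joint ranges: [-2.96, 2.96], [-0.89, 2.26], [0.02, 2.5], [-1.34, 4.48], [0, 2.73], [-2.66, 2.66]. Speed limits (rad/s): [2.39, 2.39, 2.79, 3.14, 3.14, 3.14].

INTERFACE

Orientations are given as a rotation vector (axis times angle).
In Python, from plant import read_state, vision, ticket, robot gives the robot as it stands. The module is installed in compiled form; this text tells all that it offers.
- The arm moves only by the tool send_rows, never from a script. Its argument "rows" is a list of rows, each a list of 7 numbers: the shift along the tool's x, y, z in units of 50 cm (1.0 is 50 cm), then the turn, a rotation vector about the tool's x, y, z in units of 45 degrees (1.0 is 45 degrees), then the closure, from 0 (fully open) to 1 (shut). A call has 1 to 20 rows; each row is the pose to reach, as a shift and turn from the pose commanded when the call began, along the tool's axes at that moment; what a row does not reach only later rows make up. A row lasts 1/10 s, in which the tool goes at most 50 mm and 8.59 degrees, less where a joint would pass 70% of its speed; a pose out of reach is approached as far as the arm can. A call with a number of a shift or a turn outside -1 to 1 is refused whole. A call with a gripper value outside its range is refused whole. The fingers move at their own pace and stop on an object; "grip_force" is the grip in N (left out, the last holds). Time passes only in rows, so rows that repeat a pose let the fingers close. It gives the time, the measured TCP pose, the force and the opening at its end, in the units of the state.
- read_state(): the state, without advancing time (a new reading comes with each control period).
- vision.read_camera(name): name is "scene" or "top"; returns a dict with "img" (420x560x3 uint8, red, green, blue), "fx", "fy", "cx", "cy" (pixels), "k1" (the pictures are not rectified: a ray, as slopes to the right and down, at radius r is drawn at 1 + k1 r^2 times it, then the intrinsics apply), "rvec" (rotation vector, rad) and "tvec" (3), from world to camera coordinates, as OpenCV has them. Camera axes: x right, y down, z forward; pixel columns grow to the right and rows downward; lengths in m; the calibration is good to about 2 mm. A picture is of the moment at which its call begins. There is no depth.
- ticket.close_job(): hands the job in, once; it reports no verdict.
The state is a dict: "t": time; "q": joint angles; "dq": joint speeds; "joint_torque": joint torques, N m; "tool_pos": TCP position; "orientation": TCP orientation; "force": force on the tool from outside, world axes, zero at the start; "wrist_torque": the same for the moment, N m; "opening": finger opening in m.
Only numpy, scipy, OpenCV 4.12 (cv2) and the standard library are available. Lean on these libraries where they do the work, as an engineer would, in place of code of your own. Each camera call takes 0.05 s, during which the arm holds its last target.

## Working session

There is one attempt and no reset: what is moved stays moved. The work goes in short steps, Python scripts to look and compute and a tool call to move; the robot and the scene stay as the last step left them, time stands still between calls to the robot, and variables do not carry over. Pictures are saved under pics/ and viewed, and the job is handed in when it is done.

Besides the shell and the picture viewer there is one more tool, called after ">>>" by a JSON object that holds its "api" and its "payload". send_rows: Moves the arm, as the interface text tells. Its arguments: {"type":"object","properties":{"rows":{"type":"array"},"grip_force":{"type":"number"}},"required":["rows"]}

```bash
mkdir -p pics; ls
python3 - <<'E'
from plant import read_state, vision, ticket, robot
import cv2, numpy as np
s=read_state(); print(s)
print([a for a in dir(robot) if a[0]!='_'], robot.tcp_to_tips)
for n in ("scene","top"):
    c=vision.read_camera(n)
    cv2.imwrite(f"pics/{n}0.png",cv2.resize(c["img"][:,:,::-1],None,fx=1.42,fy=1.42,interpolation=cv2.INTER_CUBIC))
    print(n,{k:v for k,v in c.items() if k!="img"})
E
```

```text
pics
{'t': 0.0, 'q': array([-1.28138682e+00,  1.31133135e-01,  1.48927832e+00,  3.72460628e-06,
        1.52297799e+00, -8.54161769e-02]), 'dq': array([-4.28635996e-04,  6.80716995e-05,  6.66808750e-04,  3.51479325e-04,
       -1.86309263e-03, -8.36862567e-05]), 'joint_torque': array([ 7.80986829e-04, -5.59858239e+01, -4.91747904e+01,  7.67878373e-02,
        3.52538656e-02, -1.52579082e-04]), 'tool_pos': array([ 0.21961337, -0.55811885,  0.4037044 ]), 'orientation': array([-3.08482548e+00, -5.85000826e-01,  2.81403179e-04]), 'force': array([ 1.03605488, -0.31245816,  0.67566414]), 'wrist_torque': array([-0.01121103,  0.05513829, -0.01549984]), 'opening': 0.09319856062188774}
['IKError', 'tcp_to_tips'] 0.1861
scene {'fx': 429.4326316320609, 'fy': 429.4326316320609, 'cx': 279.4529497357862, 'cy': 210.45711453741438, 'k1': -0.03192379764605699, 'rvec': array([ 2.02615077,  1.29540833, -0.58131495]), 'tvec': array([-0.24049583, -0.26689935,  1.51134825])}
top {'fx': 519.6834223261874, 'fy': 519.6834223261874, 'cx': 281.3091706721971, 'cy': 212.88261576304654, 'k1': -0.19444938498694717, 'rvec': array([ 2.11762279, -2.18042587,  0.14677005]), 'tvec': array([0.02259884, 0.54027219, 1.74156735])}
```

View pics/scene0.png

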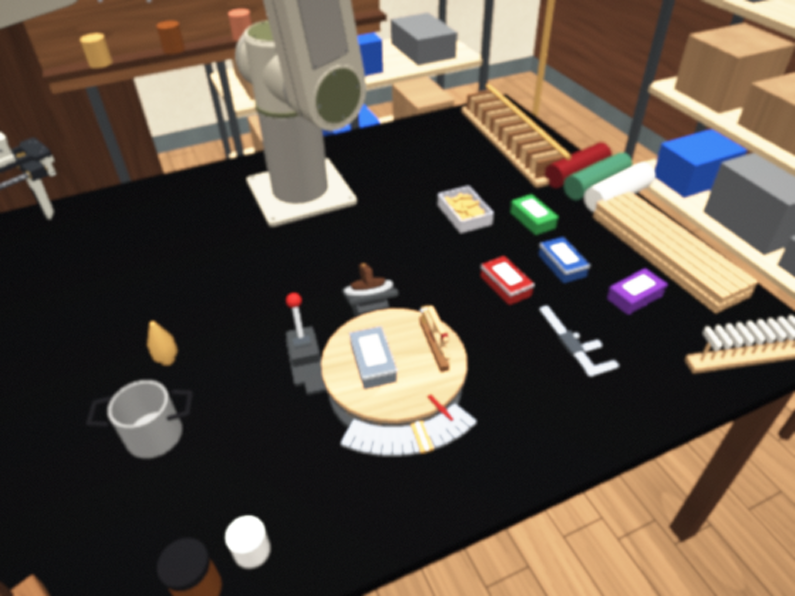

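View pics/top0.png

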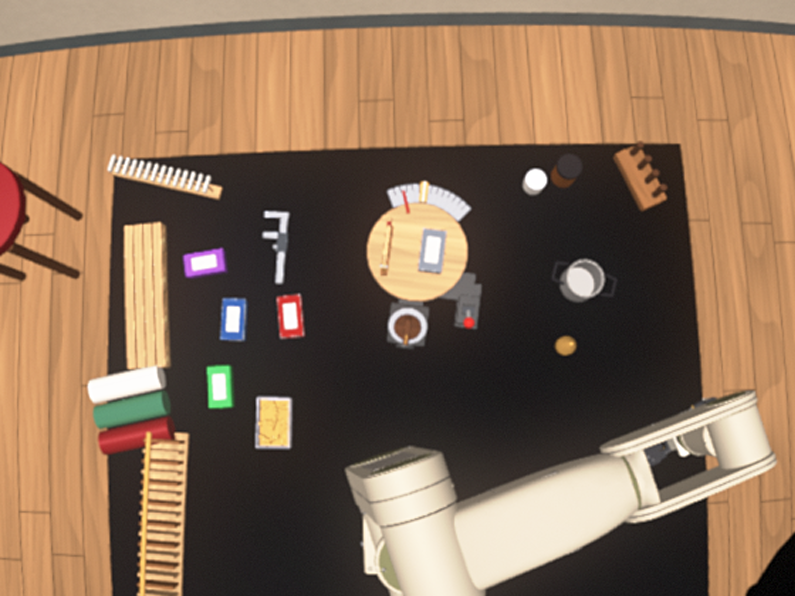

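The scene picture shows the turntable in the middle, the knob at about (370,285) and the red lever ball at (293,300). The top picture (robot below, +x up, +y left) shows the blue tin at (233,319), the red tin at (290,317), the knob at (408,326) and the pointer at (406,202). Next I'll measure these.

```bash
cat > h.py <<'E'
from plant import read_state, vision, ticket, robot
import cv2, numpy as np
from scipy.spatial.transform import Rotation as R
def cam(n):
    c=vision.read_camera(n); c["R"]=cv2.Rodrigues(c["rvec"])[0]; c["K"]=np.array([[c["fx"],0,c["cx"]],[0,c["fy"],c["cy"]],[0,0,1.]]); c["D"]=np.array([c["k1"],0,0,0.]); return c
def proj(c,P):
    return cv2.projectPoints(np.atleast_2d(np.asarray(P,float)),c["rvec"],c["tvec"],c["K"],c["D"])[0][:,0]
def unproj(c,uv,z):
    uv=np.atleast_2d(np.asarray(uv,float))
    n=cv2.undistortPointsIter(uv[:,None],c["K"],c["D"],None,None,(3,100,1e-12))[:,0]
    d=np.c_[n,np.ones(len(n))]@c["R"]; o=-c["R"].T@c["tvec"]
    return o+d*((z-o[2])/d[:,2])[:,None]
def tri(c1,u1,c2,u2):
    A=[];b=[]
    for c,u in((c1,u1),(c2,u2)):
        n=cv2.undistortPoints(np.array([[u]],float),c["K"],c["D"])[0,0]
        d=np.r_[n,1]@c["R"]; d/=np.linalg.norm(d); o=-c["R"].T@c["tvec"]; M=np.eye(3)-np.outer(d,d); A.append(M); b.append(M@o)
    return np.linalg.solve(sum(A),sum(b))
def crop(c,name,x0,y0,w,h,f):
    im=c["img"][y0:y0+h,x0:x0+w,::-1]
    cv2.imwrite(f"pics/{name}.png",cv2.resize(im,None,fx=f,fy=f,interpolation=cv2.INTER_CUBIC))
def blobs(c,lo,hi,roi=None,minA=6):
    hsv=cv2.cvtColor(c["img"],cv2.COLOR_RGB2HSV); m=cv2.inRange(hsv,np.array(lo),np.array(hi))
    if lo[0]>hi[0]: m=cv2.inRange(hsv,np.array(lo),np.array([180,*hi[1:]]))|cv2.inRange(hsv,np.array([0,*lo[1:]]),np.array(hi))
    if roi: 
        k=np.zeros_like(m); x0,y0,x1,y1=roi; k[y0:y1,x0:x1]=1; m=m*k
    n,l,s,ce=cv2.connectedComponentsWithStats(m)
    return [(s[i],ce[i],l==i) for i in range(1,n) if s[i][4]>=minA]
E
python3 - <<'E'
from h import *
t=cam("top"); s=cam("scene")
crop(t,"ttc",240,115,110,135,5.5/1.25)
crop(t,"tins",120,150,110,120,5)
crop(s,"stc",195,180,150,145,5/1.25)
for n,c in(("top",t),("scene",s)):
    print(n,"red")
    for st,ce,m in blobs(c,(174,140,90),(6,255,255)): print(st,ce.round(2))
    print(n,"blue")
    for st,ce,m in blobs(c,(105,120,60),(122,255,255)): print(st,ce.round(2))
E
```

```text
top red
[  0 114  15  61 656] [  5.64 143.49]
[285 139   3  11  17] [285.88 144.35]
[196 208  17  30 237] [203.96 222.27]
[326 224   8   8  48] [329.75 227.21]
[ 69 294  52  26 770] [ 93.32 306.49]
top blue
[156 211  16  28 208] [163.19 224.98]
scene red
[384 100  46  29 498] [407.68 112.55]
[340 180  35  25 222] [356.86 191.6 ]
[339 191  36  23 162] [356.4 204.9]
[201 206  12  10  98] [206.4  210.64]
[311 235   4   3   7] [312.29 235.71]
[302 279  16  16  61] [309.   285.82]
scene blue
[252  23  17  29 376] [260.89  36.85]
[252  74  15  17 159] [257.69  83.52]
[228  88  20   8  69] [238.59  91.9 ]
[ 462   91   64   47 1823] [488.92 112.7 ]
[382 166  33  24 216] [398.11 177.17]
[379 176  35  23 186] [395.48 190.08]
```

View pics/ttc.png

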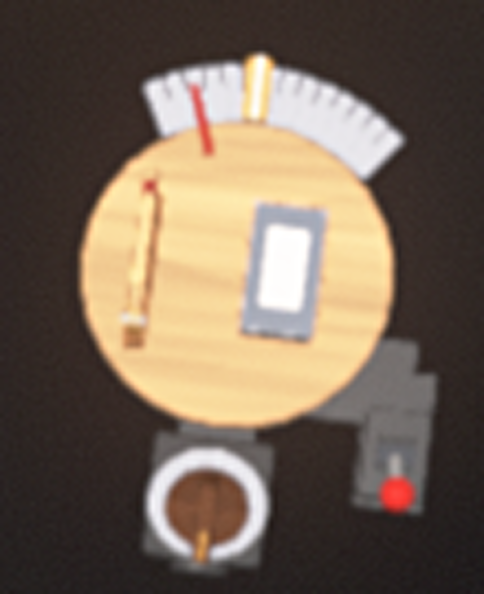

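View pics/tins.png

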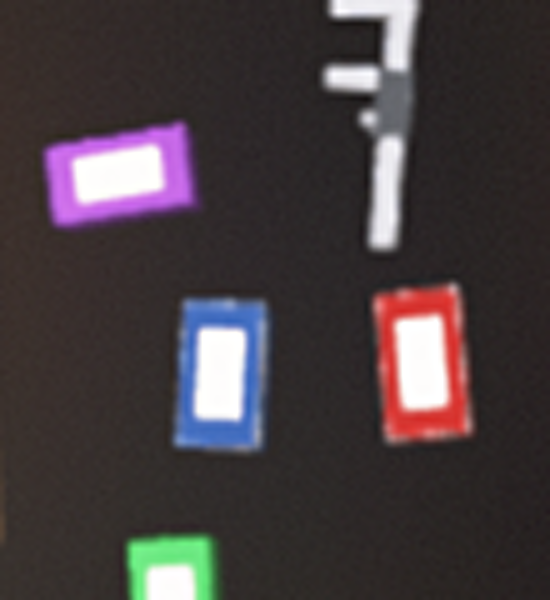

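View pics/stc.png

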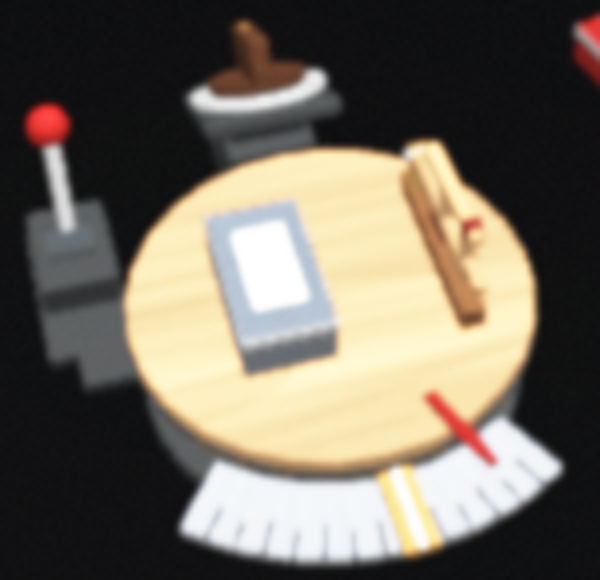

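```bash
cat > meas.py <<'E'
from h import *
from scipy.optimize import least_squares
def rectfit(c,m,z):
    # sub-pixel weighted centroid/orientation of a label mask
    cn=max(cv2.findContours(m.astype(np.uint8),cv2.RETR_EXTERNAL,cv2.CHAIN_APPROX_NONE)[0],key=len)[:,0].astype(float)
    P=unproj(c,cn,z)[:,:2]
    (cx,cy),(w,h),a=cv2.minAreaRect((P*1000).astype(np.float32))
    ys,xs=np.nonzero(m); Q=unproj(c,np.c_[xs,ys],z)[:,:2]; ctr=Q.mean(0); C=np.cov((Q-ctr).T); ev,V=np.linalg.eigh(C); v=V[:,1]
    return ctr,np.degrees(np.arctan2(v[1],v[0]))%180,np.sqrt(ev[::-1]*12)*1000
def white(c,roi,vmin=190,smax=40):
    return sorted(blobs(c,(0,0,vmin),(180,smax,255),roi),key=lambda b:-b[0][4])
def circ(c,roi,z,r):
    b=sorted(blobs(c,(10,60,120),(28,200,255),roi),key=lambda b:-b[0][4])[0]
    m=b[2].astype(np.uint8)
    cn=max(cv2.findContours(m,cv2.RETR_EXTERNAL,cv2.CHAIN_APPROX_NONE)[0],key=len)[:,0].astype(float)
    P=unproj(c,cn,z)[:,:2]
    f=lambda p: np.hypot(*(P-p[:2]).T)-p[2]
    s=least_squares(f,[*P.mean(0),r],loss="soft_l1",f_scale=0.001)
    return s.x, np.median(abs(f(s.x)))
E
python3 - <<'E'
from meas import *
t=cam("top"); s=cam("scene")
print("circle top",circ(t,(250,130,345,220),.075,.12)); print("circle scene",circ(s,(220,210,335,310),.075,.12))
for n,c,rois in(("top",t,dict(grey=(285,150,325,200),blue=(150,205,178,245),red=(190,205,220,240))),("scene",s,dict(grey=(240,225,285,270),blue=(375,160,420,200),red=(335,175,380,215)))):
    for k,roi in rois.items():
        z=.109 if k=="grey" else .034
        w=white(c,roi)[0]; print(n,k,*rectfit(c,w[2],z))
# red ball, triangulated
print("ball",tri(t,(329.75,227.21),s,(206.4,210.64)))
for n,c,roi in(("top",t,(270,125,310,150)),("scene",s,(280,285,320,325))):
    for b in blobs(c,(18,70,150),(32,255,255),roi): print(n,"brass",b[0],unproj(c,b[1],.067))
    for b in blobs(c,(172,110,90),(8,255,255),roi if n=="top" else(295,270,325,300)): print(n,"ptr",b[0],rectfit(c,b[2],.08))
E
```

```text
circle top (array([ 0.6591333 , -0.03793663,  0.1205982 ]), np.float64(0.0013146097428416992))
circle scene (array([ 0.66217672, -0.03984511,  0.12259743]), np.float64(0.0017434272961390357))
top grey [ 0.65392431 -0.07253342] 171.40573181595767 [69.45665135 38.28951828]
top blue [0.51283654 0.41501058] 174.62839417679223 [62.5182725  31.67483469]
top red [0.51651716 0.27398116] 4.12116380033558 [59.73793756 29.63819844]
scene grey [ 0.658215   -0.07459732] 171.50898536015686 [102.26358041  56.07969762]
scene blue [0.51330391 0.41403237] 175.38932593822068 [62.62375751 33.26444667]
scene red [0.51615525 0.27342594] 3.784858850650835 [61.69404835 32.28749352]
ball [ 0.47927943 -0.15143     0.10281398]
top brass [295 129   3  13  20] [[ 0.80537549 -0.05171072  0.067     ]]
top brass [299 129   3  13  21] [[ 0.80403232 -0.06482632  0.067     ]]
top brass [275 145  10   5  28] [[0.76223078 0.0026905  0.067     ]]
top brass [289 144  21   6 103] [[ 0.76446252 -0.05765191  0.067     ]]
top ptr [284 135   4  15  27] (array([ 0.7756647 , -0.01491889]), np.float64(10.429645326703024), array([50.93032198,  7.07831442]))
scene brass [280 285  20   7  70] [[ 0.7545225  -0.05613232  0.067     ]]
scene brass [280 285  26  10  59] [[ 0.76896184 -0.04925598  0.067     ]]
scene brass [289 297  11  22  58] [[ 0.80995855 -0.06748155  0.067     ]]
scene brass [295 296  10  21  40] [[ 0.81273916 -0.05405924  0.067     ]]
scene ptr [302 278  16  18  74] (array([ 0.78082438, -0.0164485 ]), np.float64(11.173119153572912), array([48.68129241,  9.28219029]))
```

```bash
cat > knob.py <<'E'
from meas import *
ax=np.array([.6605,-.0389]); yaw=np.radians(-9.7)
def stand(p,ax=ax,yaw=yaw):
    c,s=np.cos(yaw),np.sin(yaw); p=np.atleast_2d(p); return np.c_[ax[0]+c*p[:,0]-s*p[:,1],ax[1]+s*p[:,0]+c*p[:,1],p[:,2]]
def knobframe(yaw,th): # th = wing angle about axis (CCW +) from in-plane uphill(+x) direction
    u=np.array([np.cos(yaw),np.sin(yaw),0]); z=-.5*u+np.sqrt(.75)*np.array([0,0,1]); x0=np.cross(np.cross(z,u),z); x0/=np.linalg.norm(x0)
    M0=np.c_[x0,np.cross(z,x0),z]; return M0@R.from_euler("z",th).as_matrix()
E
python3 - <<'E'
from knob import *
t=cam("top"); s=cam("scene")
g=stand([-.199,0,.106])[0]; print("grip",g)
F=12
for n,c,(x0,y0,w,h) in(("top",t,(268,210,40,40)),("scene",s,(236,178,46,36))):
    ims=[]
    for th in (None,0.):
        im=cv2.resize(c["img"][y0:y0+h,x0:x0+w,::-1],None,fx=F,fy=F,interpolation=cv2.INTER_CUBIC)
        if th is not None:
            M=knobframe(yaw,th)
            d=lambda P,col: cv2.polylines(im,[np.round(((proj(c,P)-[x0,y0]+.5)*F)).astype(int)],True,col,1)
            a=np.linspace(0,2*np.pi,40)[:,None]
            d(g+np.c_[.033*np.cos(a),.033*np.sin(a),0*a-.025]@M.T,(0,255,0))
            for zz,col in((.007,(0,255,255)),(-.025,(255,255,0))):
                d(g+np.array([[i*.0315,j*.007,zz] for i,j in((-1,-1),(1,-1),(1,1),(-1,1))])@M.T,col)
        ims.append(im)
    o=np.hstack(ims); o=cv2.resize(o,None,fx=min(1,790/o.shape[1]),fy=min(1,790/o.shape[1])); cv2.imwrite(f"pics/kn_{n}.png",o)
E
```

```text
grip [ 0.46434501 -0.00537061  0.106     ]
```

View pics/kn_top.png

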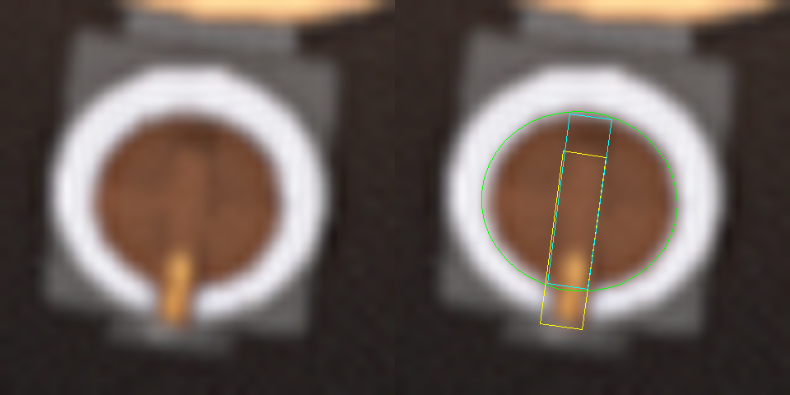

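View pics/kn_scene.png

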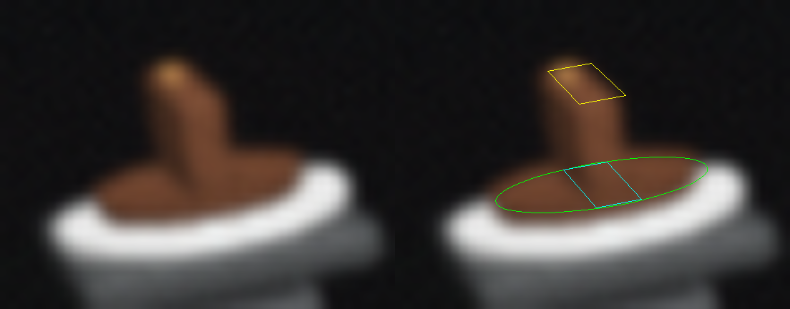

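Run:
```python
from knob import *
t=cam("top"); s=cam("scene")
g=stand([-.199,0,.106])[0]; M=knobframe(yaw,0)
el={}
for n,c,roi in(("top",t,(270,213,305,246)),("scene",s,(236,178,282,210))):
    b=white(c,roi,130,60)[0]; m=b[2].astype(np.uint8)
    cn=max(cv2.findContours(m,cv2.RETR_EXTERNAL,cv2.CHAIN_APPROX_NONE)[0],key=len); cn=cv2.convexHull(cn)
    e=cv2.fitEllipse(cn); el[n]=e; print(n,b[0],e)
    o=sorted(blobs(c,(8,120,130),(25,255,255),roi,3),key=lambda b:-b[0][4])
    for q in o[:2]: print("orange",q[0],q[1])
    print("model ring centre",proj(c,g-M[:,2]*.034))
p=tri(t,el["top"][0],s,el["scene"][0]); print("ring centre",p, "model",g-M[:,2]*.034, "-> grip",p+M[:,2]*.034)
```

```text
top [273 216  28  27 315] ((286.62066650390625, 229.08963012695312), (25.934856414794922, 27.602598190307617), 100.08952331542969)
orange [284 226   4  16  41] [285.82926829 234.17073171]
orange [280 230   3   2   3] [281.         230.33333333]
model ring centre [[286.29545855 228.83736857]]
scene [242 197  35  12 185] ((259.19976806640625, 202.24539184570312), (10.84416389465332, 34.56181335449219), 80.96084594726562)
orange [255 186   2   2   4] [255.5 186.5]
model ring centre [[260.05757913 202.22945484]]
ring centre [ 0.4800927  -0.0097586   0.07633522] model [ 0.48110197 -0.00823493  0.07655514] -> grip [ 0.46333574 -0.00689428  0.10578009]
```

```bash
cat > mv.py <<'E'
from knob import *
def pose():
    s=read_state(); return np.array(s["tool_pos"]),R.from_rotvec(s["orientation"])
def rel(p,Rm,p0=None,R0=None):
    if p0 is None: p0,R0=pose()
    sh=R0.inv().apply(np.asarray(p)-p0)/.5; ro=(R0.inv()*Rm).as_rotvec()/(np.pi/4)
    return sh.round(4),ro.round(4)
def down(yyaw): # tool down with y axis at yaw (deg)
    a=np.radians(yyaw); y=np.array([np.cos(a),np.sin(a),0]); z=np.array([0,0,-1.]); return R.from_matrix(np.c_[np.cross(y,z),y,z])
def yyaw(Rm): y=Rm.as_matrix()[:,1]; return np.degrees(np.arctan2(y[1],y[0]))
G=np.array([.4635,-.0069,.1058]); YAW=np.radians(-9.4)
def knobtool(th=0.):
    M=knobframe(YAW,th); return R.from_matrix(np.c_[-M[:,0]*-1*-1,M[:,1],-M[:,2]]) if 0 else R.from_matrix(np.c_[np.cross(M[:,1],-M[:,2]),M[:,1],-M[:,2]])
E
python3 - <<'E'
from mv import *
p,r=pose(); print(yyaw(r))
for P,yy in(([.42,-.25,.40],-24),([.42,-.02,.40],21),([.40,0.,.40],66)):
    print(rel(P,down(yy),p,r)); p,r=np.array(P),down(yy)
Rk=knobtool(); z=Rk.as_matrix()[:,2]
for back in(.267,.167): P=G-back*z; print(P,rel(P,Rk,p,r)); p,r=P,Rk
E
```

```text
-68.52487228016032
(array([ 0.5986, -0.4272,  0.0095]), array([-1.000e-04, -0.000e+00, -9.894e-01]))
(array([ 0.4202, -0.1871,  0.    ]), array([ 0.,  0., -1.]))
(array([ 0.0517, -0.023 ,  0.    ]), array([ 0.,  0., -1.]))
[0.33179262 0.01490402 0.33702878] (array([ 0.1367, -0.0283,  0.1259]), array([-0.0849, -0.663 , -0.317 ]))
[0.38112122 0.00673772 0.25042624] (array([ 0. , -0. ,  0.2]), array([0., 0., 0.]))
```

>>> {"api": "send_rows", "payload": {"rows": [[0.6,-0.43,0.01,0,0,-0.99,0],[0.6,-0.43,0.01,0,0,-0.99,0],[0.6,-0.43,0.01,0,0,-0.99,0],[0.6,-0.43,0.01,0,0,-0.99,0],[0.6,-0.43,0.01,0,0,-0.99,0],[0.6,-0.43,0.01,0,0,-0.99,0],[0.6,-0.43,0.01,0,0,-0.99,0],[0.6,-0.43,0.01,0,0,-0.99,0],[0.6,-0.43,0.01,0,0,-0.99,0]], "grip_force": 30}}

```text
t: 1.4
tool_pos: [0.4213, -0.2462, 0.3999]
orientation: [2.631, 1.717, 0.001]
force: [0.4, 0.2, 0.4]
opening: 0.0929
```

>>> {"api": "send_rows", "payload": {"rows": [[0.42,-0.19,0,0,0,-1,0],[0.42,-0.19,0,0,0,-1,0],[0.42,-0.19,0,0,0,-1,0],[0.42,-0.19,0,0,0,-1,0],[0.42,-0.19,0,0,0,-1,0],[0.42,-0.19,0,0,0,-1,0],[0.42,-0.19,0,0,0,-1,0]]}}

```text
t: 2.1
tool_pos: [0.4186, -0.018, 0.3999]
orientation: [1.776, 2.59, -0.0]
force: [0.1, -0.2, -0.6]
opening: 0.093
```

>>> {"api": "send_rows", "payload": {"rows": [[0.05,-0.02,0,0,0,-1,0],[0.05,-0.02,0,0,0,-1,0],[0.05,-0.02,0,0,0,-1,0],[0.05,-0.02,0,0,0,-1,0],[0.05,-0.02,0,0,0,-1,0],[0.05,-0.02,0,0,0,-1,0]]}}

```text
t: 2.7
tool_pos: [0.4005, 0.0003, 0.3998]
orientation: [0.65, 3.073, -0.001]
force: [0.9, 0.1, 0.4]
opening: 0.0929
```

Run:
```python
from mv import *
Rk=knobtool(); z=Rk.as_matrix()[:,2]
print(rel(G-.247*z,Rk), read_state()["q"].round(3))
```

```text
(array([ 0.1181, -0.0239,  0.1601]), array([-0.0848, -0.6629, -0.3143])) [-0.127 -0.437  2.007 -0.     1.571 -1.281]
```

>>> {"api": "send_rows", "payload": {"rows": [[0.118,-0.024,0.16,-0.085,-0.663,-0.314,0],[0.118,-0.024,0.16,-0.085,-0.663,-0.314,0],[0.118,-0.024,0.16,-0.085,-0.663,-0.314,0],[0.118,-0.024,0.16,-0.085,-0.663,-0.314,0],[0.118,-0.024,0.16,-0.085,-0.663,-0.314,0],[0.118,-0.024,0.16,-0.085,-0.663,-0.314,0],[0.118,-0.024,0.16,-0.085,-0.663,-0.314,0]]}}

```text
t: 3.4
tool_pos: [0.3592, 0.017, 0.3026]
orientation: [0.223, 2.619, -0.064]
force: [-0.9, 0.3, -0.1]
opening: 0.093
```

Run:
```python
from mv import *
Rk=knobtool(); z=Rk.as_matrix()[:,2]
print(rel(G-.167*z,Rk), read_state()["q"].round(3), pose()[0],G-.247*z)
t=cam("top"); s=cam("scene"); crop(t,"a_t",230,180,120,100,6); crop(s,"a_s",190,120,130,110,5.5)
```

```text
(array([ 0.0107, -0.0124,  0.1138]), array([-0.0086, -0.0113, -0.0054])) [-0.066 -0.892  2.497 -0.064  1.025 -1.448] [0.35919448 0.01699832 0.30258168] [0.34165834 0.01327076 0.31970827]
```

View pics/a_s.png

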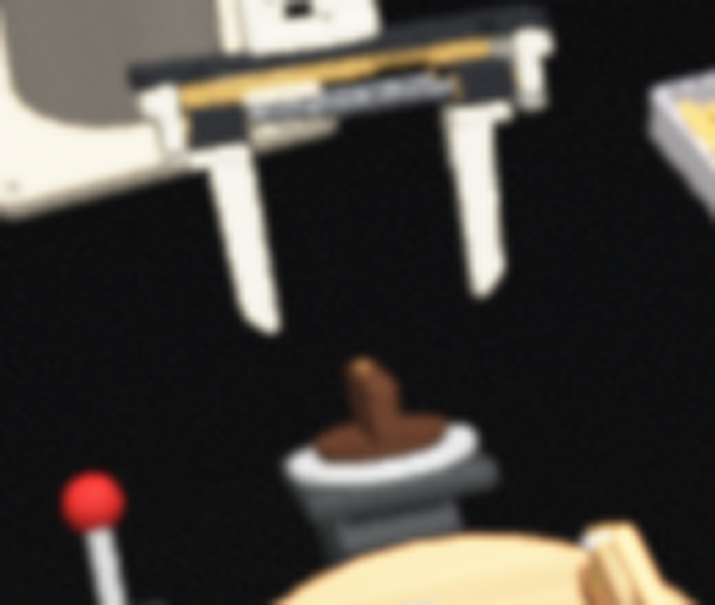

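The picture shows the open fingers above the wing knob at about (365,395), straddling it. Joints 2 and 3 sit at their range ends in this pose, so I'll lean the tool 27° instead of 30°, which gives margin.

```bash
cat >> mv.py <<'E'
def kt(tau=27.,th=0.):
    u=np.array([np.cos(YAW),np.sin(YAW),0]); a=np.radians(tau); z=np.sin(a)*u-np.cos(a)*np.array([0,0,1.]); y=np.array([-np.sin(YAW),np.cos(YAW),0])
    return R.from_matrix(np.c_[np.cross(y,z),y,z])*R.from_euler("z",-th)
def ik(p,Rm): # rough model
    z=Rm.as_matrix()[:,2]; w=np.asarray(p)-.179*z; rw=np.sqrt(w[0]**2+w[1]**2-.051**2); v=np.array([rw-.005,w[2]-.2495]); d=np.hypot(*v)
    c=(d*d-.363**2-.54**2)/(2*.363*.54); q3=np.arccos(np.clip(c,-1,1)); q2=np.arctan2(*v)-np.arctan2(.54*np.sin(q3),.363+.54*c); return q2,q3
E
python3 - <<'E'
from mv import *
print("check",ik(*pose()),read_state()["q"].round(4))
Rk=kt(); z=Rk.as_matrix()[:,2]
p,r=pose()
for b in (.217,.167): P=G-b*z; print(P.round(4),rel(P,Rk,p,r),ik(P,Rk)); p,r=P,Rk
E
```

```text
check (np.float64(-0.8581079522952402), np.float64(2.481694945242919)) [-0.0655 -0.8921  2.4975 -0.0641  1.0241 -1.4481]
[0.3663 0.0092 0.2991] (array([-0.0109, -0.0135,  0.0143]), array([-0.0079,  0.0565, -0.0046])) (np.float64(-0.8016257876464667), np.float64(2.452771993157323))
[0.3887 0.0055 0.2546] (array([ 0. , -0. ,  0.1]), array([0., 0., 0.])) (np.float64(-0.6752957273473297), np.float64(2.4677950378652693))
```

Run:
```python
from mv import *
for tau in (25,26):
    Rk=kt(tau); z=Rk.as_matrix()[:,2]
    p,r=pose()
    for b in (.217,.167): P=G-b*z; print(P.round(4),rel(P,Rk,p,r),ik(P,Rk)); p,r=P,Rk
```

```text
[0.373  0.0081 0.3025] (array([-0.026 , -0.0134,  0.0152]), array([-0.0078,  0.101 , -0.0048])) (np.float64(-0.752058000906649), np.float64(2.415385187001919))
[0.3939 0.0046 0.2572] (array([ 0. , -0. ,  0.1]), array([0., 0., 0.])) (np.float64(-0.6351510240389091), np.float64(2.4344605731086095))
[0.3697 0.0086 0.3008] (array([-0.0185, -0.0134,  0.0147]), array([-0.0078,  0.0788, -0.0047])) (np.float64(-0.7766625581153382), np.float64(2.434029478079182))
[0.3913 0.0051 0.2559] (array([-0. ,  0. ,  0.1]), array([0., 0., 0.])) (np.float64(-0.655139575622719), np.float64(2.4510980591262777))
```

>>> {"api": "send_rows", "payload": {"rows": [[-0.0185,-0.0134,0.0147,-0.008,0.079,-0.005,0],[-0.0185,-0.0134,0.0147,-0.008,0.079,-0.005,0],[-0.0185,-0.0134,0.0147,-0.008,0.079,-0.005,0]]}}

```text
t: 3.8
tool_pos: [0.3699, 0.0089, 0.3009]
orientation: [0.22, 2.679, -0.051]
force: [0.6, -0.0, -0.4]
opening: 0.0931
```

Run:
```python
from mv import *
Rk=kt(26); z=Rk.as_matrix()[:,2]
print(rel(G-.217*z,Rk),rel(G-.167*z,Rk), read_state()["q"].round(4))
t=cam("top"); s=cam("scene"); crop(t,"b_t",240,180,100,75,7); crop(s,"b_s",190,120,130,110,5.5)
```

```text
(array([ 0.0003, -0.0006, -0.0001]), array([0.0002, 0.0012, 0.0005])) (array([ 0.0004, -0.0006,  0.0999]), array([0.0002, 0.0012, 0.0005])) [-0.1002 -0.7966  2.4432 -0.0323  1.0412 -1.4975]
```

View pics/b_s.png

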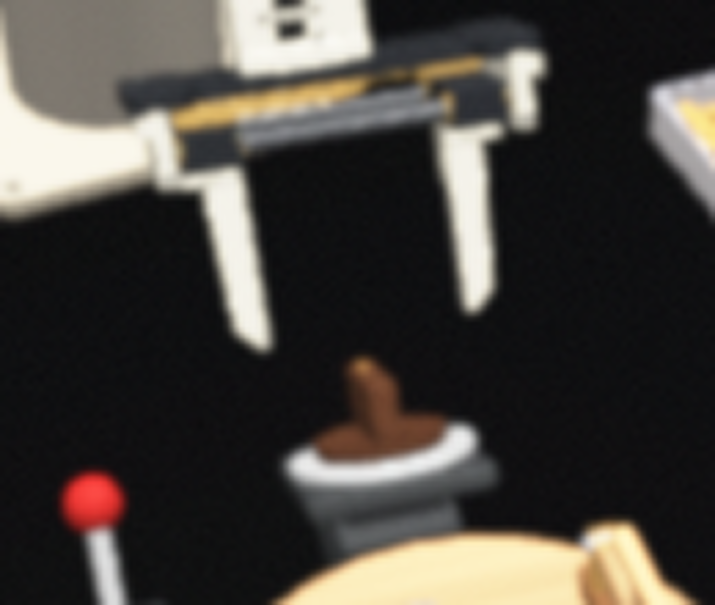

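The picture shows the fingers straddling the knob with its wing at (370,390). I'll go down 48 mm and close.

>>> {"api": "send_rows", "payload": {"rows": [[0,0,0.03,0,0,0,0.2],[0,0,0.06,0,0,0,0.4],[0,0,0.08,0,0,0,0.5],[0,0,0.096,0,0,0,0.6],[0,0,0.096,0,0,0,0.7]], "grip_force": 25}}

```text
t: 4.4
tool_pos: [0.3905, 0.0059, 0.2572]
orientation: [0.217, 2.679, -0.05]
force: [-0.2, -0.3, -0.3]
opening: 0.0576
```

Run:
```python
from mv import *
Rk=kt(26); z=Rk.as_matrix()[:,2]; st=read_state()
print(rel(G-.167*z,Rk), st["q"].round(4),st["force"],st["opening"])
t=cam("top"); s=cam("scene"); crop(t,"c_t",240,180,100,75,7); crop(s,"c_s",210,140,90,75,8)
```

```text
(array([-0.0004, -0.0015,  0.0032]), array([0.0011, 0.0008, 0.0027])) [-0.1037 -0.6438  2.4408 -0.033   0.8911 -1.4979] [-0.19136043 -0.26045823 -0.26887664] 0.05758996396060016
```

View pics/c_s.png

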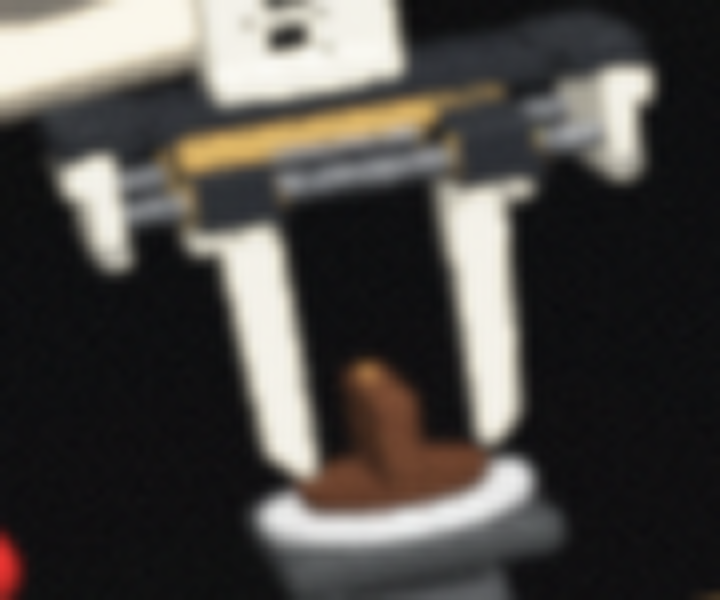

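The fingers straddle the wing (382,420), which sits slightly left of their middle. I'll close and watch the side force.

>>> {"api": "send_rows", "payload": {"rows": [[0,-0.003,0.0,0,0,0,0.8],[0,-0.003,0.0,0,0,0,0.9],[0,-0.003,0.0,0,0,0,1],[0,-0.003,0,0,0,0,1],[0,-0.003,0,0,0,0,1],[0,-0.003,0,0,0,0,1],[0,-0.003,0,0,0,0,1]], "grip_force": 25}}

```text
t: 5.2
tool_pos: [0.3907, 0.004, 0.2584]
orientation: [0.217, 2.678, -0.051]
force: [-3.7, -2.9, 3.6]
opening: 0.0139
```

Run:
```python
from mv import *
st=read_state(); r=R.from_rotvec(st["orientation"])
print(st["t"],st["opening"],r.inv().apply(st["force"]).round(2),r.inv().apply(st["wrist_torque"]).round(3),rel(G-.167*kt(26).as_matrix()[:,2],kt(26)))
```

```text
5.2 0.01393635185656321 [ 1.27 -3.45 -4.66] [ 0.677  0.255 -0.065] (array([0.0016, 0.0022, 0.0049]), array([0.0004, 0.0027, 0.0026]))
```

>>> {"api": "send_rows", "payload": {"rows": [[0,0.001,-0.004,0,0,0,1],[0,0.001,-0.004,0,0,0,1],[0,0.001,-0.004,0,0,0.1,1],[0,0.001,-0.004,0,0,0.2,1],[0,0.001,-0.004,0,0,0.3,1],[0,0.001,-0.004,0,0,0.4,1],[0,0.001,-0.004,0,0,0.5,1],[0,0.001,-0.004,0,0,0.6,1],[0,0.001,-0.004,0,0,0.6,1]], "grip_force": 55}}

```text
t: 6.1
tool_pos: [0.39, 0.0042, 0.2585]
orientation: [0.841, 2.553, 0.095]
force: [25.9, -12.8, -26.3]
opening: 0.0138
```

```bash
cat > ang.py <<'E'
from mv import *
def angs(t,s,axt=(.6591,-.0379),axs=(.6622,-.0398)):
    out={}
    for n,c,a,roi,hub in(("top",t,axt,(265,120,335,152),None),("scene",s,axs,(270,270,345,325),None)):
        pr=sorted(blobs(c,(172,110,90),(8,255,255),roi),key=lambda b:-b[0][4])
        if pr:
            ct=rectfit(c,pr[0][2],.08); out[n]=(np.degrees(np.arctan2(*(ct[0]-a)[::-1])).round(2),ct[1].round(2))
    return out
E
python3 - <<'E'
from ang import *
st=read_state(); r=R.from_rotvec(st["orientation"])
print(st["t"],st["opening"],r.inv().apply(st["force"]).round(2),r.inv().apply(st["wrist_torque"]).round(3),st["q"].round(3))
t=cam("top"); s=cam("scene"); print(angs(t,s)); crop(t,"d_t",240,115,110,135,4.4); crop(s,"d_s",195,140,150,185,3.2)
E
```

```text
6.1 0.01384909550100097 [-15.54  -1.44  35.76] [-7.21e-01 -2.64e+00 -2.00e-03] [-0.109 -0.65   2.442 -0.032  0.893 -1.028]
{'top': (np.float64(1.99), np.float64(2.58)), 'scene': (np.float64(2.11), np.float64(1.55))}
```

View pics/d_t.png

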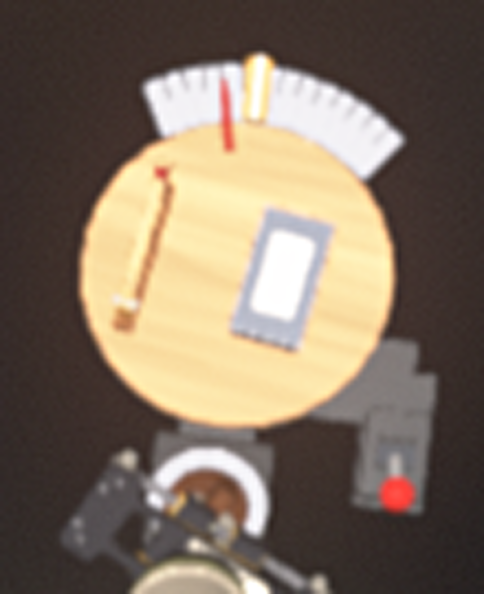

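View pics/d_s.png

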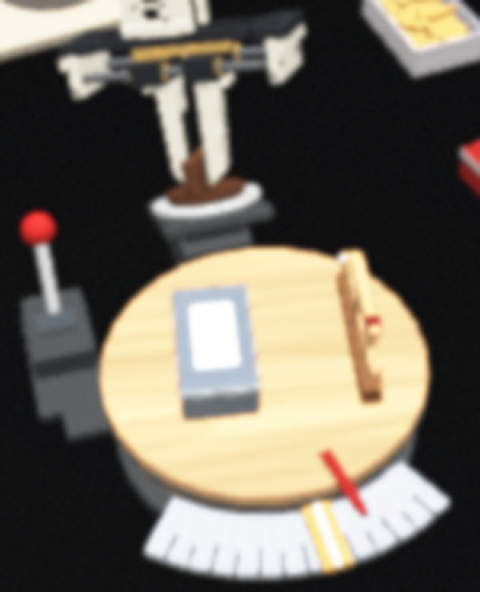

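The top picture shows the pointer at (228,120), halfway to the mark at (258,90), and the platter follows the knob 1:3. I'm pulling about 36 N along the tool axis, so I'll relieve that while turning on.

>>> {"api": "send_rows", "payload": {"rows": [[-0.001,0,0.002,0,0,0,1],[-0.002,0,0.004,0,0,0.1,1],[-0.002,0,0.004,0,0,0.2,1],[-0.002,0,0.004,0,0,0.3,1],[-0.002,0,0.004,0,0,0.3,1]]}}

```text
t: 6.7
tool_pos: [0.391, 0.0038, 0.2586]
orientation: [1.14, 2.447, 0.167]
force: [-15.9, -7.0, 10.5]
opening: 0.0135
```

Run:
```python
from ang import *
st=read_state(); r=R.from_rotvec(st["orientation"])
print(st["t"],st["opening"],r.inv().apply(st["force"]).round(2),r.inv().apply(st["wrist_torque"]).round(3),st["q"].round(3))
t=cam("top"); s=cam("scene"); print(angs(t,s))
```

```text
6.7 0.013513874335738306 [  0.19 -12.73 -15.79] [ 1.141  0.323 -0.054] [-0.11  -0.643  2.438 -0.031  0.894 -0.795]
{'top': (np.float64(-2.36), np.float64(175.52)), 'scene': (np.float64(-2.4), np.float64(177.67))}
```

>>> {"api": "send_rows", "payload": {"rows": [[0,-0.001,-0.001,0,0,0.1,1],[0,-0.001,-0.001,0,0,0.2,1],[0,-0.001,-0.001,0,0,0.3,1],[0,-0.001,-0.001,0,0,0.37,1],[0,-0.001,-0.001,0,0,0.37,1]]}}

```text
t: 7.3
tool_pos: [0.3906, 0.0036, 0.2585]
orientation: [1.489, 2.269, 0.254]
force: [-6.6, -7.0, 1.8]
opening: 0.0139
```

Run:
```python
from ang import *
st=read_state(); r=R.from_rotvec(st["orientation"])
print(st["t"],st["opening"],r.inv().apply(st["force"]).round(2),r.inv().apply(st["wrist_torque"]).round(3),st["q"].round(3))
t=cam("top"); s=cam("scene"); print(angs(t,s)); crop(t,"e_t",270,120,50,40,12); crop(s,"e_s",270,265,60,60,10)
for n,c,a,roi in(("top",t,(.6591,-.0379),(285,122,310,150)),("scene",s,(.6622,-.0398),(280,285,320,325))):
    for b in blobs(c,(18,70,150),(32,255,255),roi): q=unproj(c,b[1],.067)[0]; print(n,b[0],np.degrees(np.arctan2(q[1]-a[1],q[0]-a[0])),q)
```

```text
7.3 0.01394471932753647 [-4.52 -7.74 -3.95] [-0.007 -0.31  -0.11 ] [-0.111 -0.646  2.44  -0.03   0.894 -0.507]
{'top': (np.float64(-7.79), np.float64(170.96)), 'scene': (np.float64(-8.09), np.float64(171.82))}
top [295 128   3  14  20] -5.4433410139480225 [ 0.80895615 -0.05217996  0.067     ]
top [299 128   3  13  15] -10.392042691787212 [ 0.81085425 -0.06573033  0.067     ]
top [285 143  11   7  65] 4.84514871792291 [ 0.76662799 -0.02878529  0.067     ]
top [299 144  11   6  53] -20.042026300541213 [ 0.76288485 -0.07576083  0.067     ]
scene [280 285  10  10  84] -15.711932602208531 [ 0.7573218  -0.06655891  0.067     ]
scene [293 285  17   7  75] 4.380689649126754 [ 0.76596053 -0.03185124  0.067     ]
scene [289 298  11  21  64] -10.509433665124126 [ 0.80877417 -0.06699088  0.067     ]
scene [298 302   7  15  32] -5.490772699105809 [ 0.8202984  -0.05499745  0.067     ]
```

View pics/e_t.png

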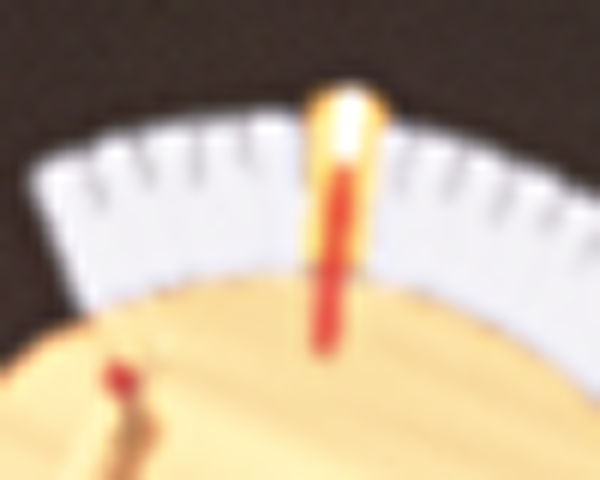

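View pics/e_s.png

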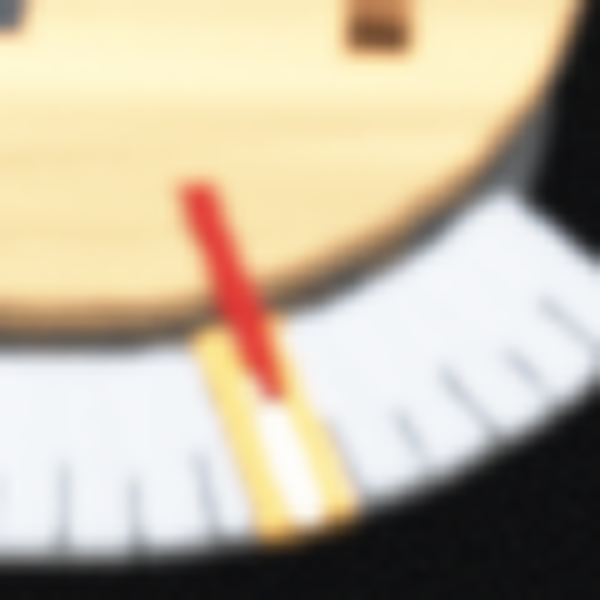

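The pointer lies over the mark's white line in both pictures, with angles −7.8/−8.1° against −8.0°. I'll open the gripper partway and back off.

>>> {"api": "send_rows", "payload": {"rows": [[0,-0.0005,0,0,0,0,0.8],[0,-0.0005,0,0,0,0,0.6],[0,-0.0005,0,0,0,0,0.5],[0,-0.0005,0,0,0,0,0.5],[0,-0.0005,-0.05,0,0,0,0.5],[0,-0.0005,-0.1,0,0,0,0.5],[0,-0.0005,-0.12,0,0,0,0.5]]}}

```text
t: 8.1
tool_pos: [0.3646, 0.0082, 0.315]
orientation: [1.485, 2.268, 0.257]
force: [-0.8, 0.6, 0.7]
opening: 0.0459
```

Run:
```python
from ang import *
st=read_state(); r=R.from_rotvec(st["orientation"])
print(st["t"],st["opening"],st["tool_pos"],st["force"].round(2),st["q"].round(3))
t=cam("top"); s=cam("scene"); print(angs(t,s))
for k,roi in dict(grey=(285,150,325,205)).items(): print(rectfit(t,white(t,roi)[0][2],.109))
b=blobs(t,(174,140,90),(6,255,255),(315,205,345,245)); bs=blobs(s,(174,140,90),(6,255,255),(190,195,225,230))
print([x[1] for x in b],[x[1] for x in bs]); print(tri(t,b[0][1],s,bs[0][1]))
for d in (27,0):
  pass
ball0=stand([-.158,-.14,.102],yaw=np.radians(-9.4))[0]; ball1=stand([-.082,-.14,.102],yaw=np.radians(-9.4))[0]; print(ball0,ball1)
crop(s,"f_s",180,130,130,130,4.6)
```

```text
8.1 0.045942439282678764 [0.36462878 0.00819643 0.31498396] [-0.81  0.63  0.7 ] [-0.105 -0.837  2.439 -0.028  1.082 -0.51 ]
{'top': (np.float64(-7.75), np.float64(171.12)), 'scene': (np.float64(-8.09), np.float64(171.82))}
(array([ 0.64227106, -0.06835856]), np.float64(151.92759798297737), array([98.21960493, 55.1252104 ]))
[array([329.6875    , 227.20833333])] [array([206.37113402, 210.59793814])]
[ 0.47925027 -0.15134332  0.1029164 ]
[ 0.48175596 -0.1512146   0.102     ] [ 0.55673545 -0.16362737  0.102     ]
```

View pics/f_s.png

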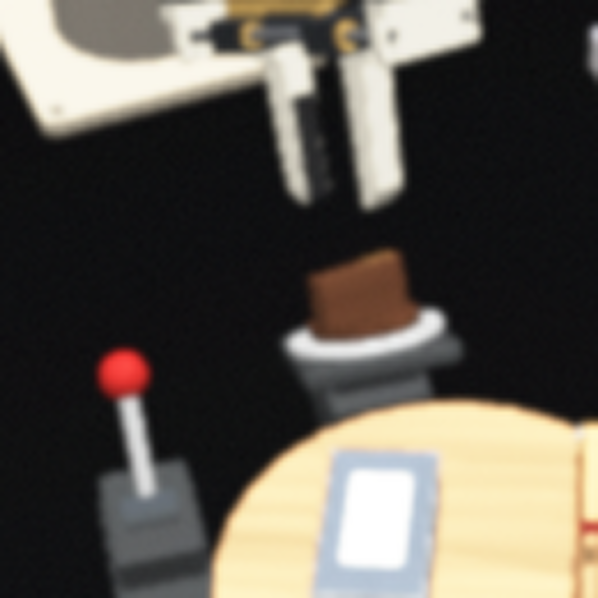

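The knob is released (the wing shows broadside at (360,295)) and the pointer held. Next is the lever: tool down, fingers shut, behind the ball.

Run:
```python
from mv import *
u=np.array([np.cos(YAW),np.sin(YAW),0]); ball=np.array([.4795,-.1513,.102])
P=ball-.055*u; P[2]=.34; D=down(80.6)
p,r=pose(); print(yyaw(r),P,rel(P,D,p,r)); 
P2=P.copy(); P2[2]=.28; print(rel(P2,D,P,D), rel(P2+.03*u,D,P2,D),ik(P2,D))
```

```text
26.5054006773171 [ 0.42523853 -0.14231707  0.34      ] (array([-0.3267, -0.0058,  0.0289]), array([ 0.2928,  0.5352, -1.2439]))
(array([0.  , 0.  , 0.12]), array([0., 0., 0.])) (array([-0.06,  0.  ,  0.  ]), array([0., 0., 0.])) (np.float64(-0.22153058227730327), np.float64(2.063468698667771))
```

>>> {"api": "send_rows", "payload": {"rows": [[0,0,-0.04,0,0,0,0.9],[-0.327,-0.006,0.029,0.234,0.428,-0.995,1],[-0.327,-0.006,0.029,0.234,0.428,-0.995,1],[-0.327,-0.006,0.029,0.234,0.428,-0.995,1],[-0.327,-0.006,0.029,0.234,0.428,-0.995,1],[-0.327,-0.006,0.029,0.234,0.428,-0.995,1],[-0.327,-0.006,0.029,0.234,0.428,-0.995,1],[-0.327,-0.006,0.029,0.234,0.428,-0.995,1]], "grip_force": 20}}

```text
t: 9.0
tool_pos: [0.4251, -0.1435, 0.3358]
orientation: [0.543, 3.014, 0.059]
force: [-0.5, 0.1, -0.7]
opening: 0.0003
```

Run:
```python
from mv import *
u=np.array([np.cos(YAW),np.sin(YAW),0]); ball=np.array([.4795,-.1513,.102])
P=ball-.055*u; P[2]=.28; print(rel(P,down(80.6)),read_state()["q"].round(3),pose()[0])
```

```text
(array([ 0.0085, -0.0035,  0.1113]), array([ 0.0573,  0.0956, -0.2449])) [-0.465 -0.29   2.014  0.061  1.354 -1.691] [ 0.42512558 -0.14349131  0.33581552]
```

>>> {"api": "send_rows", "payload": {"rows": [[0.0085,-0.0035,0.06,0.057,0.096,-0.245,1],[0.0085,-0.0035,0.111,0.057,0.096,-0.245,1],[0.0085,-0.0035,0.111,0.057,0.096,-0.245,1],[0.0085,-0.0035,0.111,0.057,0.096,-0.245,1]]}}

```text
t: 9.4
tool_pos: [0.4251, -0.1413, 0.2811]
orientation: [0.265, 3.127, 0.002]
force: [0.8, 0.2, 0.5]
opening: 0.0001
```

Run:
```python
from mv import *
p,r=pose(); print(p,yyaw(r),read_state()["force"])
t=cam("top"); s=cam("scene"); crop(t,"g_t",280,190,80,70,7); crop(s,"g_s",150,130,130,130,4.6)
```

```text
[ 0.42513904 -0.14130815  0.28112319] 80.30561738251329 [0.8217935  0.24447854 0.47467133]
```

View pics/g_s.png

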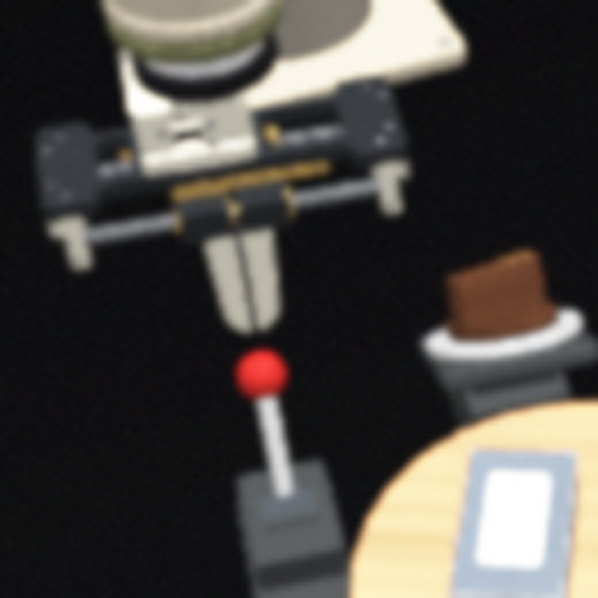

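View pics/g_t.png

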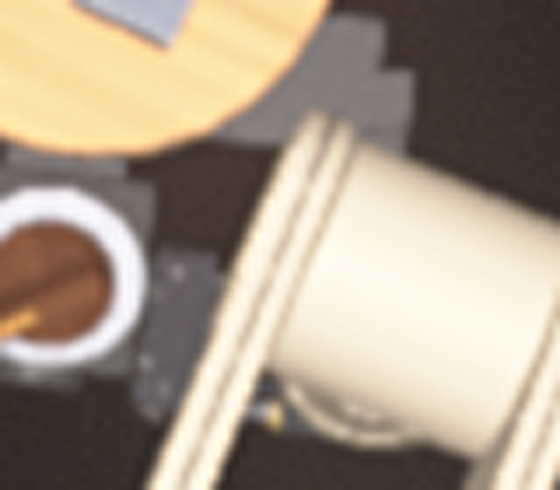

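The closed fingers at (245,290) stand behind the red ball at (262,373). I'll push along −tool x in steps.

>>> {"api": "send_rows", "payload": {"rows": [[-0.04,0,0,0,0,0,1],[-0.06,0,0,0,0,0,1],[-0.08,0,0,0,0,0,1],[-0.1,0,0,0,0,0,1],[-0.12,0,0,0,0,0,1],[-0.14,0,0,0,0,0,1],[-0.16,0,0,0,0,0,1],[-0.18,0,0,0,0,0,1],[-0.195,0,0,0,0,0,1],[-0.205,0,0,0,0,0,1]]}}

```text
t: 10.5
tool_pos: [0.5269, -0.1587, 0.2821]
orientation: [0.262, 3.126, 0.0]
force: [-1.1, -0.1, -0.0]
opening: 0.0005
```

Run:
```python
from mv import *
p,r=pose(); st=read_state(); print(p,yyaw(r),r.inv().apply(st["force"]).round(2))
s=cam("scene"); crop(s,"i_s",150,150,130,130,4.6)
bs=blobs(s,(174,140,90),(6,255,255),(180,170,250,260))
for b in bs: print(b[0],b[1])
for x in(-.158,-.1,-.082): print(proj(s,stand([x,-.14,.102])))
```

```text
[ 0.52691521 -0.15868371  0.28205248] 80.40365801222026 [ 1.07 -0.3   0.  ]
[205 225  12  10  89] [210.56179775 229.47191011]
[[207.28391947 211.19052007]]
[[210.49535101 227.10118535]]
[[211.54569187 232.29787762]]
```

View pics/i_s.png

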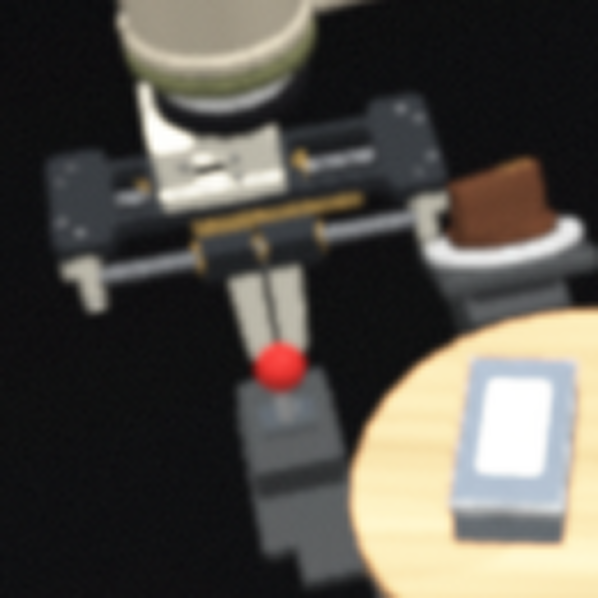

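The ball at (280,367) is nearly over, about 8 mm short of its end. I'll continue slowly, watching the force.

>>> {"api": "send_rows", "payload": {"rows": [[-0.006,0,0,0,0,0,1],[-0.01,0,0,0,0,0,1],[-0.014,0,0,0,0,0,1],[-0.014,0,0,0,0,0,1]]}}

```text
t: 10.95
tool_pos: [0.5333, -0.1598, 0.2825]
orientation: [0.263, 3.126, -0.0]
force: [-0.8, -0.4, 0.0]
opening: 0.0004
```

>>> {"api": "send_rows", "payload": {"rows": [[-0.002,0,0,0,0,0,1],[-0.004,0,0,0,0,0,1],[-0.004,0,0,0,0,0,1]]}}

```text
t: 11.25
tool_pos: [0.5346, -0.16, 0.2822]
orientation: [0.263, 3.128, 0.0]
force: [-5.3, -0.0, 1.9]
opening: 0.0005
```

Run:
```python
from mv import *
p,r=pose(); st=read_state(); print(p,yyaw(r),r.inv().apply(st["force"]).round(2))
s=cam("scene"); crop(s,"j_s",150,150,130,130,4.6)
for b in blobs(s,(174,140,90),(6,255,255),(180,170,250,260)): print(b[0],b[1])
```

```text
[ 0.53459782 -0.16002182  0.28224261] 80.3972221906675 [ 5.25 -0.89 -1.91]
[206 228  11  10  88] [211.13636364 232.34090909]
```

>>> {"api": "send_rows", "payload": {"rows": [[-0.003,0,0,0,0,0,1],[-0.003,0,0,0,0,0,1],[0.02,0,0,0,0,0,1],[0.04,0,-0.05,0,0,0,1],[0.04,0,-0.12,0,0,0,0.6],[0.04,0,-0.2,0,0,0,0.2],[0.04,0,-0.24,0,0,0,0]]}}

```text
t: 12.0
tool_pos: [0.5155, -0.1569, 0.4069]
orientation: [0.262, 3.12, -0.003]
force: [0.9, -1.1, -0.1]
opening: 0.0202
```

Run:
```python
from ang import *
p,r=pose(); print(p,read_state()["force"])
t=cam("top"); s=cam("scene"); print(angs(t,s))
for b in blobs(s,(174,140,90),(6,255,255),(180,170,250,260)): print(b[0],b[1])
# tins: outline by colour hull + label
def tin(c,roi,lo,hi,z=.034):
    hsv=cv2.cvtColor(c["img"],cv2.COLOR_RGB2HSV)
    b=sorted(blobs(c,lo,hi,roi),key=lambda b:-b[0][4])[0]; w=white(c,roi)[0]
    m=((b[2]|w[2])).astype(np.uint8); m=cv2.morphologyEx(m,cv2.MORPH_CLOSE,np.ones((5,5)))
    return rectfit(c,w[2],z),rectfit(c,m>0,z)
for k,lo,hi,roi in(("blue",(105,100,60),(122,255,255),(150,205,178,245)),("red",(174,120,80),(6,255,255),(190,203,220,243))):
    print(k,*tin(t,roi,lo,hi))
for k,roi in dict(blue=(375,160,420,200),red=(335,175,380,215)).items(): print("scene",k,rectfit(s,white(s,roi)[0][2],.034))
w=sorted(white(t,(285,150,325,205),225,18),key=lambda b:-b[0][4])[0]; print("grey top",rectfit(t,w[2],.109))
w=sorted(white(s,(240,225,285,275),225,18),key=lambda b:-b[0][4])[0]; print("grey scene",rectfit(s,w[2],.109))
crop(t,"k_t",240,115,110,135,4.4); crop(t,"k_tins",120,150,110,120,5)
```

```text
[ 0.51547752 -0.15692642  0.40685525] [ 0.92187835 -1.08877299 -0.12016033]
{'top': (np.float64(-7.85), np.float64(171.27)), 'scene': (np.float64(-8.09), np.float64(171.82))}
[206 227  11  11 102] [210.98039216 231.71568627]
blue (array([0.51284873, 0.41510934]), np.float64(174.63955735005075), array([62.32394505, 31.87943648])) (array([0.51290685, 0.41524897]), np.float64(176.76750106856454), array([99.20526443, 55.14016331]))
red (array([0.51631481, 0.27395632]), np.float64(4.199452533865099), array([60.16063191, 29.5416817 ])) (array([0.51718802, 0.27468254]), np.float64(6.156466443677658), array([101.69498747,  57.63887937]))
scene blue (array([0.51330391, 0.41403237]), np.float64(175.38932593822068), array([62.62375751, 33.26444667]))
scene red (array([0.51615525, 0.27342594]), np.float64(3.784858850650835), array([61.69404835, 32.28749352]))
grey top (array([ 0.64305082, -0.06868221]), np.float64(152.04078373571707), array([62.60594745, 33.63830634]))
grey scene (array([ 0.6430249 , -0.07001476]), np.float64(152.54011888298888), array([66.43488246, 34.32228387]))
```

View pics/k_t.png

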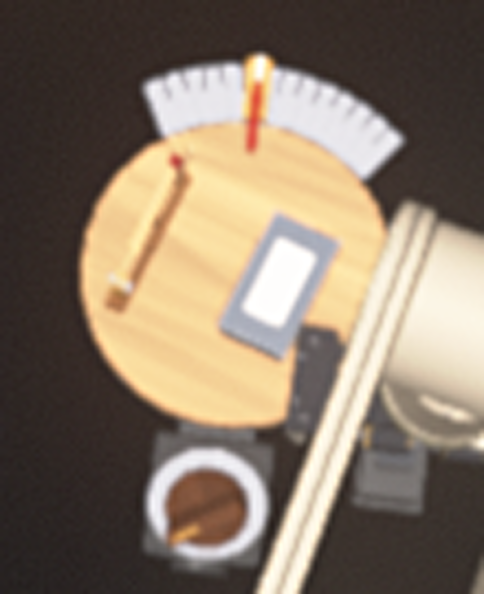

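The top picture shows the pointer on the mark at (255,100) and the lever out of view behind the arm. The ball reads as fully over in the scene camera. Next I'll fetch the blue tin.

Run:
```python
from mv import *
D=down(85.3); p,r=pose()
for P in ([.5130,.20,.40],[.5130,.4147,.26],[.5130,.4147,.191]): P=np.array(P); print(rel(P,D,p,r),ik(P,D)); p,r=P,D
```

```text
(array([0.125 , 0.7033, 0.0116]), array([-0.0026,  0.0162, -0.1089])) (np.float64(0.01178919248199306), np.float64(1.621037229019408))
(array([0.0352, 0.428 , 0.28  ]), array([0., 0., 0.])) (np.float64(0.376276354389234), np.float64(1.4723475778492188))
(array([0.   , 0.   , 0.138]), array([0., 0., 0.])) (np.float64(0.43923716509613697), np.float64(1.5270533413551362))
```

>>> {"api": "send_rows", "payload": {"rows": [[0.125,0.703,0.012,-0.003,0.016,-0.109,0],[0.125,0.703,0.012,-0.003,0.016,-0.109,0],[0.125,0.703,0.012,-0.003,0.016,-0.109,0],[0.125,0.703,0.012,-0.003,0.016,-0.109,0],[0.125,0.703,0.012,-0.003,0.016,-0.109,0],[0.125,0.703,0.012,-0.003,0.016,-0.109,0],[0.125,0.703,0.012,-0.003,0.016,-0.109,0],[0.125,0.703,0.012,-0.003,0.016,-0.109,0]]}}

```text
t: 12.9
tool_pos: [0.5108, 0.205, 0.3943]
orientation: [-0.121, -3.13, -0.007]
force: [-0.3, 0.2, -0.4]
opening: 0.0908
```

>>> {"api": "send_rows", "payload": {"rows": [[0.035,0.428,0.28,0,0,0,0],[0.035,0.428,0.28,0,0,0,0],[0.035,0.428,0.28,0,0,0,0],[0.035,0.428,0.28,0,0,0,0],[0.035,0.428,0.28,0,0,0,0],[0.035,0.428,0.28,0,0,0,0],[0.035,0.428,0.28,0,0,0,0]]}}

```text
t: 13.6
tool_pos: [0.5099, 0.4156, 0.2535]
orientation: [-0.125, -3.128, 0.0]
force: [0.3, -0.9, 1.4]
opening: 0.0928
```

Run:
```python
from mv import *
D=down(85.3); print(rel([.5130,.4147,.191],D),pose()[0],read_state()["opening"])
s=cam("scene"); crop(s,"l_s",340,100,110,110,5.4); t=cam("top"); crop(t,"l_t",120,180,110,80,6)
```

```text
(array([-0.0078, -0.0012,  0.1249]), array([-0.0008, -0.0146,  0.0024])) [0.50989538 0.41559689 0.25349335] 0.09277262237192314
```

View pics/l_s.png

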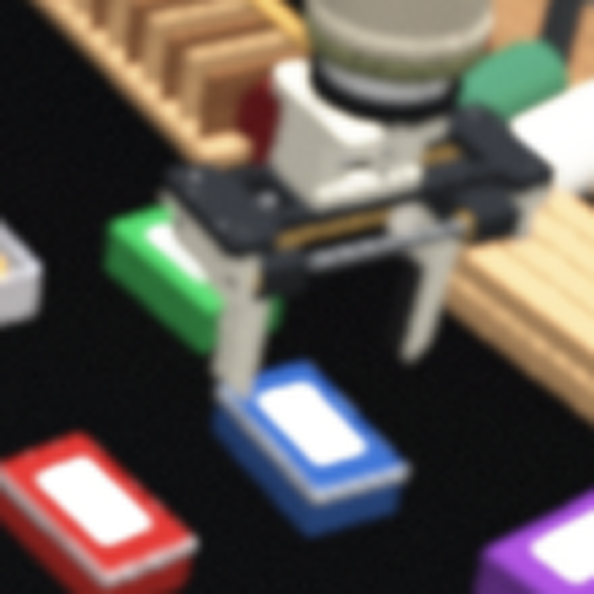

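The gripper straddles the blue tin at (310,430). I'll go down and grip.

>>> {"api": "send_rows", "payload": {"rows": [[-0.006,-0.001,0.03,-0.001,-0.015,0.002,0],[-0.006,-0.001,0.07,-0.001,-0.015,0.002,0],[-0.006,-0.001,0.11,-0.001,-0.015,0.002,0],[-0.006,-0.001,0.124,-0.001,-0.015,0.002,0],[-0.006,-0.001,0.124,-0.001,-0.015,0.002,0],[-0.006,-0.001,0.124,-0.001,-0.015,0.002,0]], "grip_force": 30}}

```text
t: 14.3
tool_pos: [0.5143, 0.4146, 0.1966]
orientation: [0.132, 3.133, 0.007]
force: [-0.0, 1.0, 0.2]
opening: 0.093
```

Run:
```python
from mv import *
D=down(85.3); print(rel([.5130,.4147,.191],D),pose()[0],read_state()["force"])
```

```text
(array([ 0.0027, -0.    ,  0.0112]), array([ 0.0061,  0.0074, -0.0031])) [0.51431905 0.41458579 0.19661546] [-0.04367153  0.97571596  0.17009227]
```

>>> {"api": "send_rows", "payload": {"rows": [[0.0027,0,0.011,0.006,0.007,-0.003,0],[0.0027,0,0.011,0.006,0.007,-0.003,0.2],[0.0027,0,0.011,0.006,0.007,-0.003,0.4],[0.0027,0,0.011,0.006,0.007,-0.003,0.6],[0.0027,0,0.011,0.006,0.007,-0.003,0.6],[0.0027,0,0.011,0.006,0.007,-0.003,0.6]], "grip_force": 30}}

```text
t: 14.9
tool_pos: [0.5121, 0.4151, 0.1894]
orientation: [-0.127, -3.138, 0.002]
force: [-0.6, -3.1, 1.6]
opening: 0.0578
```

Run:
```python
from mv import *
p,r=pose();D=down(85.3); st=read_state(); print(rel([.5130,.4147,.191],D),p,r.as_matrix()[:,2].round(4),st["force"],st["opening"])
t=cam("top"); s=cam("scene"); crop(s,"m_s",340,100,110,110,5.4)
```

```text
(array([-0.0018, -0.0006, -0.0032]), array([-0.0016, -0.0018,  0.0011])) [0.51213965 0.41506943 0.18939142] [-0.0015 -0.0011 -1.    ] [-0.58465398 -3.11389612  1.57285935] 0.05783663853068704
```

View pics/m_s.png

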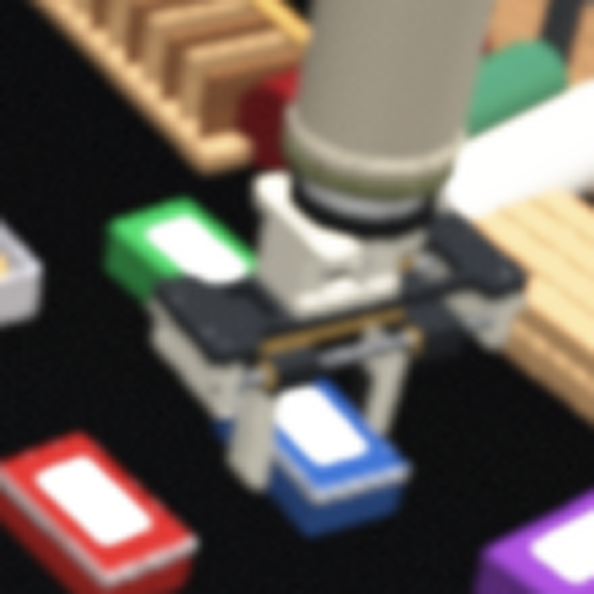

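The fingers are around the tin and still closing (57.8 mm). I'll close fully and lift.

>>> {"api": "send_rows", "payload": {"rows": [[0,0,0,0,0,0,0.8],[0,0,0,0,0,0,0.8],[0,0,0,0,0,0,0.8],[0,0,-0.02,0,0,0,0.8],[0,0,-0.08,0,0,0,0.8],[0,0,-0.16,0,0,0,0.8],[0,0,-0.24,0,0,0,0.8],[0,0,-0.3,0,0,0,0.8]], "grip_force": 35}}

```text
t: 15.8
tool_pos: [0.5124, 0.4155, 0.3424]
orientation: [-0.127, -3.139, -0.001]
force: [-0.1, 0.3, -3.5]
opening: 0.0558
```

Run:
```python
from mv import *
p,r=pose(); st=read_state(); print(p,yyaw(r),r.as_matrix()[:,2].round(4),st["force"],st["opening"])
D=down(62.2); H=np.array([.643,-.0693,0])
for P in ([.56,.15,.40],[.643,-.0693,.35]): P=np.array(P); print(rel(P,D,p,r),ik(P,D)); p,r=P,D
s=cam("scene"); crop(s,"n_s",340,70,110,110,5.4)
```

```text
[0.51238198 0.41545291 0.34236716] 85.35209506804026 [ 0.e+00  5.e-04 -1.e+00] [-0.13381982  0.30571502 -3.54922557] 0.05577625895924158
(array([-0.1379, -0.5214, -0.1155]), array([ 6.000e-04, -2.000e-04,  5.145e-01])) (np.float64(0.09225234148873807), np.float64(1.5377571748374577))
(array([-0.3514, -0.3106,  0.1   ]), array([0., 0., 0.])) (np.float64(0.2906955667882747), np.float64(1.406866372538217))
```

View pics/n_s.png

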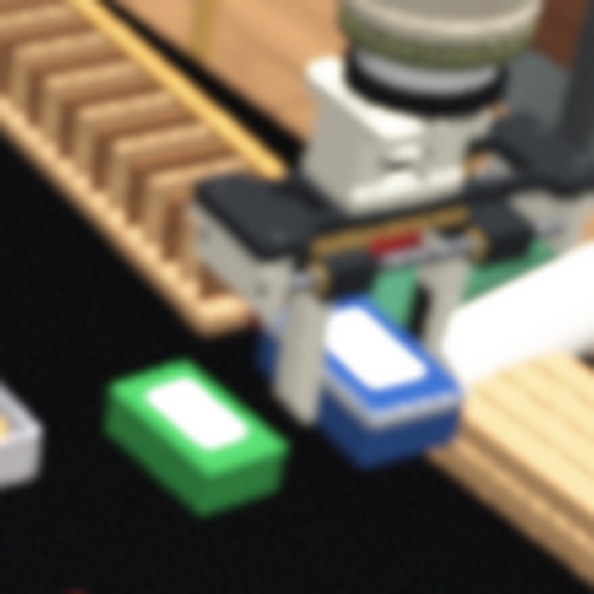

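>>> {"api": "send_rows", "payload": {"rows": [[0,0,-0.116,0,0,0,0.8],[-0.138,-0.521,-0.116,0,0,0.515,0.8],[-0.138,-0.521,-0.116,0,0,0.515,0.8],[-0.138,-0.521,-0.116,0,0,0.515,0.8],[-0.138,-0.521,-0.116,0,0,0.515,0.8],[-0.138,-0.521,-0.116,0,0,0.515,0.8],[-0.138,-0.521,-0.116,0,0,0.515,0.8],[-0.138,-0.521,-0.116,0,0,0.515,0.8]]}}

```text
t: 16.65
tool_pos: [0.5604, 0.147, 0.3965]
orientation: [-0.761, -3.046, 0.004]
force: [0.1, 1.1, -4.7]
opening: 0.0556
```

Run:
```python
from mv import *
p,r=pose(); D=down(62.2); print(p); print(rel([.643,-.0693,.39],D))
```

```text
[0.56042781 0.1469949  0.39647102]
(array([-0.3493, -0.304 ,  0.0133]), array([-0.0037, -0.0018, -0.0059]))
```

>>> {"api": "send_rows", "payload": {"rows": [[-0.08,-0.07,0,0,0,0,0.8],[-0.16,-0.14,0,0,0,0,0.8],[-0.24,-0.21,0.005,0,0,0,0.8],[-0.31,-0.27,0.01,0,0,0,0.8],[-0.349,-0.304,0.013,0,0,0,0.8],[-0.349,-0.304,0.013,0,0,0,0.8],[-0.349,-0.304,0.013,0,0,0,0.8]]}}

```text
t: 17.35
tool_pos: [0.6435, -0.0655, 0.3896]
orientation: [-0.756, -3.046, 0.001]
force: [-0.1, 0.5, -4.6]
opening: 0.0559
```

Run:
```python
from mv import *
p,r=pose(); D=down(62.2); print(p,yyaw(r)); print(rel([.643,-.0693,.32],D), r.as_matrix()[:,2])
t=cam("top"); s=cam("scene"); crop(t,"o_t",240,115,110,135,4.4); crop(s,"o_s",195,130,150,160,3.7)
```

```text
[ 0.64349487 -0.06547208  0.38962233] 62.12877318523684
(array([-0.0032, -0.007 ,  0.1392]), array([-0.0019, -0.0042, -0.0016])) [-3.56660749e-03  2.27010304e-04 -9.99993614e-01]
```

View pics/o_t.png

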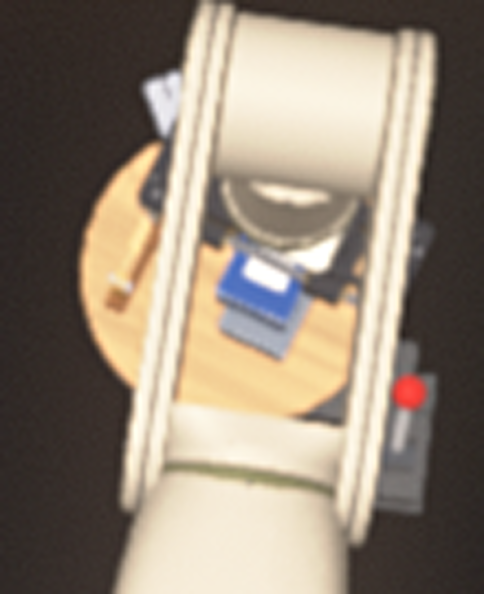

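View pics/o_s.png

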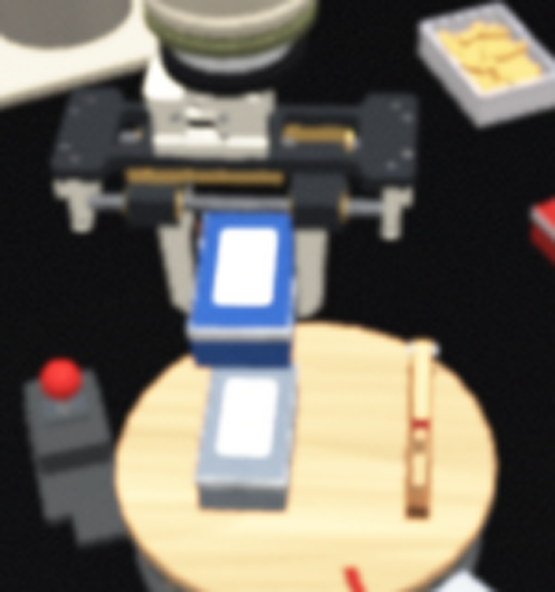

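The blue tin hangs above the grey one (scene: (243,270) over (245,420)), and the wippen is clear to the right. I'll lower it close to the grey tin and compare the labels in the scene camera.

>>> {"api": "send_rows", "payload": {"rows": [[-0.001,-0.003,0.04,-0.002,-0.002,-0.001,0.8],[-0.003,-0.007,0.08,-0.002,-0.004,-0.001,0.8],[-0.003,-0.007,0.12,-0.002,-0.004,-0.001,0.8],[-0.003,-0.007,0.15,-0.002,-0.004,-0.001,0.8],[-0.003,-0.007,0.15,-0.002,-0.004,-0.001,0.8],[-0.003,-0.007,0.15,-0.002,-0.004,-0.001,0.8]]}}

```text
t: 18.05
tool_pos: [0.643, -0.0689, 0.3164]
orientation: [0.752, 3.048, -0.001]
force: [0.0, 0.1, -4.6]
opening: 0.0558
```

Run:
```python
from mv import *
p,r=pose(); D=down(62.2); print(p,yyaw(r),r.as_matrix()[:,2].round(4),read_state()["force"])
s=cam("scene"); t=cam("top")
w=white(s,(240,190,290,262),225,30)
zt=p[2]-.1894+.034
for b in w[:3]: print(b[0],rectfit(s,b[2],zt),rectfit(s,b[2],.109))
w=white(t,(280,150,325,205),200,30)
for b in w[:3]: print("top",b[0],rectfit(t,b[2],zt),rectfit(t,b[2],.109))
crop(s,"p_s",215,160,100,110,5.4); crop(t,"p_t",270,150,60,50,10)
```

```text
[ 0.64303468 -0.06887313  0.31642164] 62.278037678006406 [ 0.0018 -0.001  -1.    ] [ 0.02366478  0.12568271 -4.62188858]
[253 217  16  21 280] (array([ 0.64410265, -0.06931961]), np.float64(153.18393386141142), array([61.62214733, 31.06469823])) (array([ 0.59583154, -0.05208458]), np.float64(153.18393386141142), array([66.34734775, 33.44674643]))
[240 195  15   4  52] (array([ 0.53751712, -0.06002437]), np.float64(67.03569044188488), array([34.34098703, 13.05357502])) (array([ 0.481073  , -0.04207658]), np.float64(67.03569044188482), array([36.97426181, 14.05452616]))
[256 196  10   3  21] (array([ 0.5534571, -0.0323258]), np.float64(61.472116132452534), array([22.93405477,  8.23130661])) (array([ 0.49823527, -0.01225409]), np.float64(61.472116132452626), array([24.69264336,  8.8624851 ]))
top [293 150  32   5  98] (array([ 0.7221814 , -0.10004368]), np.float64(84.27271188217496), array([93.61693733, 12.99239417])) (array([ 0.73570844, -0.10346367]), np.float64(84.27271188217497), array([96.58953116, 13.40493823]))
top [280 150   9  51  72] (array([ 0.64803024, -0.00397074]), np.float64(169.37303684197153), array([168.08362648,   4.65008452])) (array([ 0.65920278, -0.00434015]), np.float64(169.37303684197153), array([173.42074138,   4.79773742]))
top [321 178   4  27  44] (array([ 0.58550853, -0.12800555]), np.float64(170.92892641947128), array([84.00565838,  5.67140229])) (array([ 0.59469584, -0.13231342]), np.float64(170.92892641947128), array([86.67306781,  5.85148483]))
```

View pics/p_s.png

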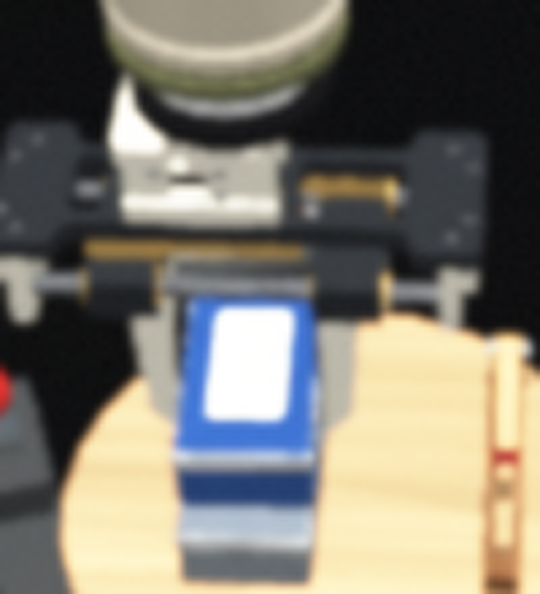

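View pics/p_t.png

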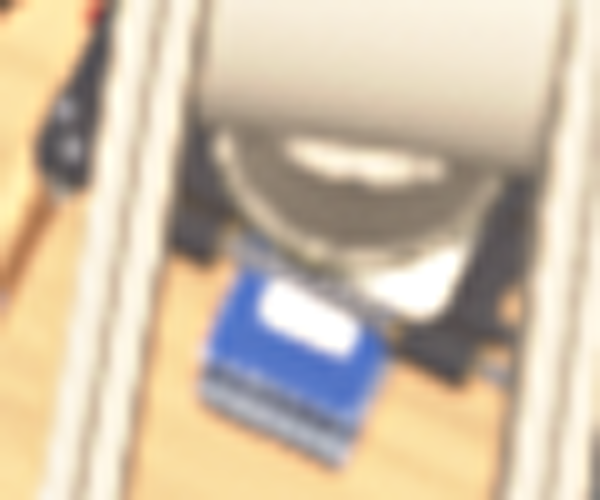

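The tin above is in line to within about 1 mm (scene label (0.6441,−0.0693) against grey (0.6430,−0.0700)). I'll lower it gently.

>>> {"api": "send_rows", "payload": {"rows": [[0.001,-0.001,0.01,0,0.002,0,0.8],[0.001,-0.001,0.02,0,0.002,0,0.8],[0.001,-0.001,0.026,0,0.002,0,0.8],[0.001,-0.001,0.03,0,0.002,0,0.8],[0.001,-0.001,0.03,0,0.002,0,0.8]]}}

```text
t: 18.65
tool_pos: [0.6422, -0.07, 0.3005]
orientation: [-0.754, -3.049, 0.001]
force: [-0.2, -0.2, -4.6]
opening: 0.0558
```

>>> {"api": "send_rows", "payload": {"rows": [[0,0,0.002,0,0,0,0.8],[0,0,0.003,0,0,0,0.8],[0,0,0.003,0,0,0,0.8]]}}

```text
t: 18.95
tool_pos: [0.6424, -0.07, 0.2997]
orientation: [0.754, 3.049, -0.0]
force: [0.2, -0.1, -4.3]
opening: 0.0555
```

>>> {"api": "send_rows", "payload": {"rows": [[0,0,0.001,0,0,0,0.8],[0,0,0.002,0,0,0,0.8],[0,0,0.002,0,0,0,0.8]]}}

```text
t: 19.25
tool_pos: [0.6424, -0.07, 0.2986]
orientation: [0.754, 3.049, -0.0]
force: [-0.6, 1.0, -4.0]
opening: 0.0562
```

>>> {"api": "send_rows", "payload": {"rows": [[0,0,0.001,0,0,0,0.8],[0,0,0.002,0,0,0,0.8],[0,0,0.002,0,0,0,0.8]]}}

```text
t: 19.55
tool_pos: [0.6424, -0.0699, 0.2984]
orientation: [0.754, 3.049, -0.001]
force: [-4.4, 1.0, 2.3]
opening: 0.0554
```

Run:
```python
from mv import *
p,r=pose(); print(p,yyaw(r),r.as_matrix()[:,2].round(4),read_state()["force"],read_state()["wrist_torque"])
s=cam("scene")
w=white(s,(240,205,290,262),225,30)
zt=.143
for b in w[:1]: print(b[0],rectfit(s,b[2],zt))
crop(s,"q_s",235,200,70,70,8.5)
```

```text
[ 0.64242234 -0.06994366  0.29843422] 62.22244761447743 [ 9.e-04 -6.e-04 -1.e+00] [-4.44203099  1.01957175  2.27334105] [ 0.0653778   0.75512115 -0.05134732]
[253 223  16  20 278] (array([ 0.6440294 , -0.07063351]), np.float64(152.84814634116506), array([61.47962497, 31.32547836]))
```

View pics/q_s.png

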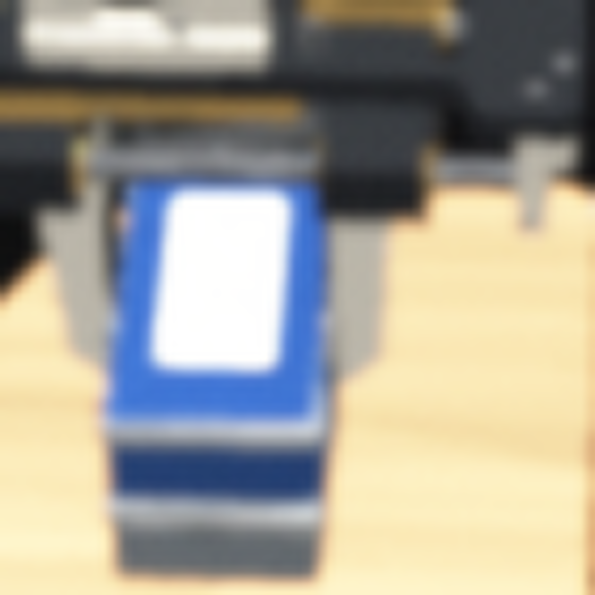

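Contact at about the nominal height (+7 N). The blue tin's edges (113–323) line up with the grey's (113–320). I'll release and rise.

>>> {"api": "send_rows", "payload": {"rows": [[0,0,0,0,0,0,0.35],[0,0,0,0,0,0,0.2],[0,0,0,0,0,0,0.15],[0,0,0,0,0,0,0.15],[0,0,-0.03,0,0,0,0.15],[0,0,-0.1,0,0,0,0.15],[0,0,-0.2,0,0,0,0.15]]}}

```text
t: 20.3
tool_pos: [0.6415, -0.0697, 0.3963]
orientation: [-0.753, -3.045, 0.001]
force: [0.3, 0.5, -0.3]
opening: 0.0786
```

Run:
```python
from mv import *
p,r=pose(); print(p,yyaw(r),read_state()["force"],read_state()["opening"])
s=cam("scene"); w=white(s,(240,205,290,262),225,30); print(rectfit(s,w[0][2],.143))
D=down(94.5)
for P in ([.56,.15,.42],[.5164,.2738,.26],[.5164,.2738,.190]): P=np.array(P); print(rel(P,D,p,r),ik(P,D)); p,r=P,D
```

```text
[ 0.64145309 -0.06974398  0.39630138] 62.219416727890575 [ 0.27968116  0.50339232 -0.34899054] 0.07862641407682022
(array([ 0.6440294 , -0.07063351]), np.float64(152.84814634116506), array([61.47962497, 31.32547836]))
(array([ 0.3492,  0.3128, -0.0463]), array([-5.000e-04, -6.500e-03, -7.174e-01])) (np.float64(0.09000509520895517), np.float64(1.5030721043880917))
(array([0.0675, 0.2537, 0.32  ]), array([0., 0., 0.])) (np.float64(0.17724529916648546), np.float64(1.7095484679543547))
(array([0.  , 0.  , 0.14]), array([0., 0., 0.])) (np.float64(0.24984438875229165), np.float64(1.7655045686503152))
```

>>> {"api": "send_rows", "payload": {"rows": [[0,0,-0.05,0,0,0,0],[0.349,0.313,-0.046,0,-0.006,-0.717,0],[0.349,0.313,-0.046,0,-0.006,-0.717,0],[0.349,0.313,-0.046,0,-0.006,-0.717,0],[0.349,0.313,-0.046,0,-0.006,-0.717,0],[0.349,0.313,-0.046,0,-0.006,-0.717,0],[0.349,0.313,-0.046,0,-0.006,-0.717,0],[0.349,0.313,-0.046,0,-0.006,-0.717,0]]}}

```text
t: 21.15
tool_pos: [0.5608, 0.1505, 0.4218]
orientation: [-0.125, 3.132, -0.003]
force: [0.3, 1.1, -0.3]
opening: 0.0928
```

>>> {"api": "send_rows", "payload": {"rows": [[0.067,0.254,0.1,0,0,0,0],[0.067,0.254,0.2,0,0,0,0],[0.067,0.254,0.32,0,0,0,0],[0.067,0.254,0.32,0,0,0,0],[0.067,0.254,0.32,0,0,0,0],[0.067,0.254,0.32,0,0,0,0]]}}

```text
t: 21.75
tool_pos: [0.5177, 0.2728, 0.2574]
orientation: [0.123, -3.139, 0.006]
force: [-0.4, -0.6, -0.2]
opening: 0.093
```

Run:
```python
from mv import *
p,r=pose(); print(p,yyaw(r),read_state()["opening"]); print(rel([.5164,.2738,.190],down(94.4)))
t=cam("top"); s=cam("scene")
w=white(s,(240,205,290,262),225,30); print("blue scene",rectfit(s,w[0][2],.143))
w=white(t,(280,150,325,205),225,30); print("blue top",rectfit(t,w[0][2],.143))
crop(t,"r_t",240,115,110,135,4.4); crop(s,"r_s",300,130,110,110,5.4)
```

```text
[0.51765255 0.27283712 0.25741513] 94.48115634948064 0.09296783002542709
(array([0.0023, 0.0026, 0.1348]), array([-0.0048, -0.0004,  0.0018]))
blue scene (array([ 0.6440294 , -0.07063351]), np.float64(152.84814634116506), array([61.47962497, 31.32547836]))
blue top (array([ 0.6439339 , -0.06915888]), np.float64(154.18481724431737), array([63.13265949, 32.46459423]))
```

View pics/r_t.png

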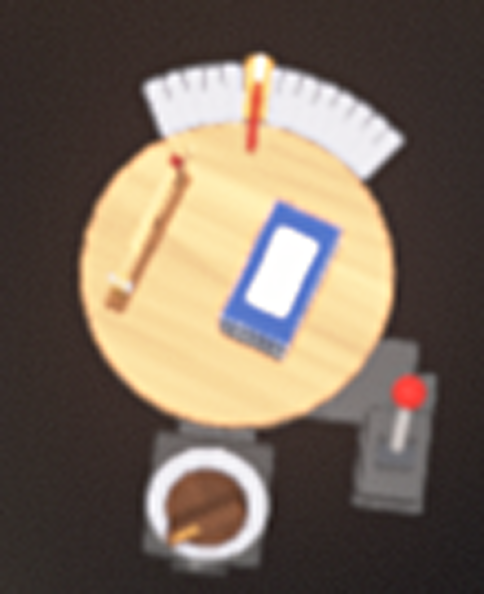

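View pics/r_s.png

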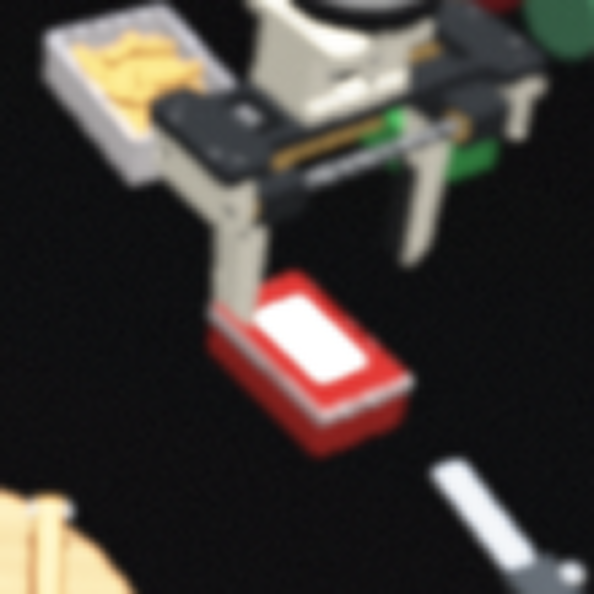

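In the top picture the blue tin at (280,275) sits square on the grey one, within about 1 mm by measurement, and the pointer and lever are still set. The gripper straddles the red tin at (310,340), so I'll go down.

>>> {"api": "send_rows", "payload": {"rows": [[0.0023,0.0026,0.04,-0.005,0,0.002,0],[0.0023,0.0026,0.08,-0.005,0,0.002,0],[0.0023,0.0026,0.12,-0.005,0,0.002,0],[0.0023,0.0026,0.135,-0.005,0,0.002,0],[0.0023,0.0026,0.135,-0.005,0,0.002,0],[0.0023,0.0026,0.135,-0.005,0,0.002,0]], "grip_force": 35}}

```text
t: 22.45
tool_pos: [0.5188, 0.2747, 0.1948]
orientation: [-0.119, 3.132, 0.005]
force: [-0.8, 0.6, 0.8]
opening: 0.093
```

Run:
```python
from mv import *
p,r=pose(); print(p,yyaw(r),read_state()["force"]); print(rel([.5164,.2738,.190],down(94.4)))
```

```text
[0.51876596 0.27470313 0.19483495] 94.35653895196357 [-0.77530587  0.60740535  0.81208829]
(array([ 0.0049, -0.0015,  0.0096]), array([ 0.0039,  0.01  , -0.001 ]))
```

>>> {"api": "send_rows", "payload": {"rows": [[0.004,-0.0015,0.0096,0.003,0.008,-0.001,0],[0.004,-0.0015,0.0096,0.003,0.008,-0.001,0.1],[0.004,-0.0015,0.0096,0.003,0.008,-0.001,0.2],[0.004,-0.0015,0.0096,0.003,0.008,-0.001,0.3]]}}

```text
t: 22.85
tool_pos: [0.5156, 0.274, 0.188]
orientation: [0.122, -3.138, 0.0]
force: [0.2, -0.3, 0.9]
opening: 0.0737
```

Run:
```python
from mv import *
p,r=pose(); print(p,yyaw(r),r.as_matrix()[:,2].round(4),read_state()["opening"]); print(rel([.5164,.2738,.190],down(94.4)))
```

```text
[0.51560446 0.27400549 0.18804006] 94.44621313408835 [-1.e-03 -2.e-04 -1.e+00] 0.07370300286398278
(array([-0.0016, -0.0005, -0.0039]), array([-0.0001, -0.0013,  0.001 ]))
```

>>> {"api": "send_rows", "payload": {"rows": [[-0.0012,0,-0.003,0,0,0,0.4],[-0.0012,0,-0.003,0,0,0,0.5],[-0.0012,0,-0.003,0,0,0,0.7],[-0.0012,0,-0.003,0,0,0,0.8],[-0.0012,0,-0.003,0,0,0,0.8],[-0.0012,0,-0.003,0,0,0,0.8],[-0.0012,0,-0.003,0,0,0,0.8]], "grip_force": 35}}

```text
t: 23.55
tool_pos: [0.5164, 0.2739, 0.1897]
orientation: [0.122, -3.139, 0.001]
force: [0.2, -3.1, 6.1]
opening: 0.0558
```

Run:
```python
from mv import *
p,r=pose(); print(p,yyaw(r),read_state()["opening"],read_state()["force"])
s=cam("scene"); w=white(s,(335,170,380,215),225,30); print(rectfit(s,w[0][2],.034)); crop(s,"s_s",310,140,90,90,6)
D=down(62.2); p0,r0=p,r; P=p+[0,0,.21]; print(rel(P,D*0 if 0 else r,p,r))
for Q in ([.56,.12,.43],[.6424,-.0699,.43]): Q=np.array(Q); print(rel(Q,D,P,r)); P,r=Q,D
```

```text
[0.5164203  0.27385272 0.18965445] 94.43722661224541 0.05579729301215363 [ 0.19009204 -3.0523312   6.05589655]
(array([0.52374687, 0.27444097]), np.float64(0.07567116006379138), array([47.29491226, 31.43005954]))
(array([ 3.0e-04, -1.0e-04, -4.2e-01]), array([0., 0., 0.]))
(array([-0.0631, -0.3135, -0.0606]), array([-7.000e-04, -7.000e-04,  7.164e-01]))
(array([-0.3229, -0.2591,  0.    ]), array([0., 0., 0.]))
```

View pics/s_s.png

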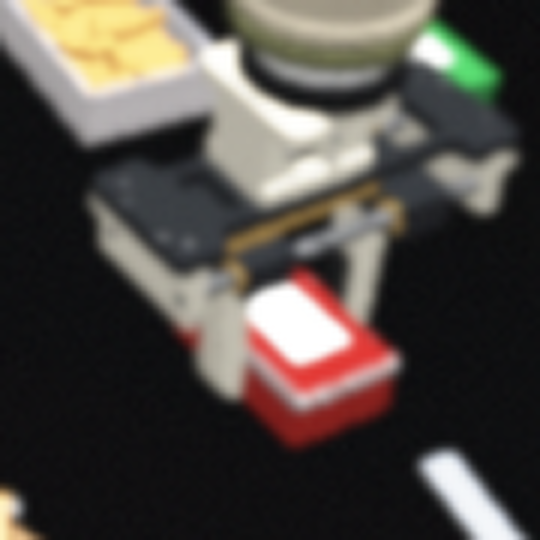

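The red tin is gripped (55.8 mm). I'll lift it and carry it over.

>>> {"api": "send_rows", "payload": {"rows": [[0,0,-0.02,0,0,0,0.8],[0,0,-0.08,0,0,0,0.8],[0,0,-0.16,0,0,0,0.8],[0,0,-0.24,0,0,0,0.8],[0,0,-0.33,0,0,0,0.8],[0,0,-0.42,0,0,0,0.8],[0,0,-0.42,0,0,0,0.8]]}}

```text
t: 24.3
tool_pos: [0.5175, 0.2749, 0.4077]
orientation: [-0.122, 3.13, 0.007]
force: [1.4, 0.3, -3.6]
opening: 0.0558
```

>>> {"api": "send_rows", "payload": {"rows": [[-0.063,-0.313,-0.061,0,0,0.716,0.8],[-0.063,-0.313,-0.061,0,0,0.716,0.8],[-0.063,-0.313,-0.061,0,0,0.716,0.8],[-0.063,-0.313,-0.061,0,0,0.716,0.8],[-0.063,-0.313,-0.061,0,0,0.716,0.8],[-0.063,-0.313,-0.061,0,0,0.716,0.8]]}}

```text
t: 24.9
tool_pos: [0.5596, 0.1206, 0.4284]
orientation: [-0.75, -3.047, 0.001]
force: [-0.4, 0.1, -4.3]
opening: 0.0559
```

Run:
```python
from mv import *
p,r=pose(); print(p,yyaw(r),read_state()["opening"],read_state()["force"]); print(rel([.6424,-.0699,.425],down(62.2)))
```

```text
[0.55962376 0.12064515 0.42836129] 62.342291036298974 0.05586039833146395 [-0.35311243  0.05011374 -4.33145202]
(array([-0.3236, -0.2607,  0.006 ]), array([-0.0018, -0.0044,  0.0032]))
```

>>> {"api": "send_rows", "payload": {"rows": [[-0.08,-0.065,0,0,0,0.003,0.8],[-0.16,-0.13,0,0,0,0.003,0.8],[-0.24,-0.19,0,0,0,0.003,0.8],[-0.3,-0.24,0.006,0,0,0.003,0.8],[-0.3236,-0.2607,0.006,0,0,0.003,0.8],[-0.3236,-0.2607,0.006,0,0,0.003,0.8],[-0.3236,-0.2607,0.05,0,0,0.003,0.8],[-0.3236,-0.2607,0.1,0,0,0.003,0.8],[-0.3236,-0.2607,0.14,0,0,0.003,0.8],[-0.3236,-0.2607,0.16,0,0,0.003,0.8],[-0.3236,-0.2607,0.16,0,0,0.003,0.8]]}}

```text
t: 26.0
tool_pos: [0.6415, -0.0684, 0.3475]
orientation: [-0.752, -3.045, 0.0]
force: [-0.8, -0.5, -5.0]
opening: 0.0558
```

Run:
```python
from mv import *
p,r=pose(); print(p,yyaw(r),r.as_matrix()[:,2].round(4),read_state()["force"]); print(rel([.6424,-.0699,.3327],down(62.2)))
s=cam("scene"); w=white(s,(240,185,290,262),225,30); zt=p[2]-.1897+.034
for b in w[:3]: print(b[0],rectfit(s,b[2],zt))
crop(s,"u_s",215,150,100,110,5.4)
```

```text
[ 0.64150365 -0.06835272  0.34745944] 62.24130149428219 [-0.0053  0.001  -1.    ] [-0.76867671 -0.45906789 -4.96514667]
(array([-0.0032, -0.0019,  0.0295]), array([-0.002 , -0.0066,  0.0009]))
[252 206  16  20 273] (array([ 0.64116412, -0.06844299]), np.float64(153.17094069344057), array([60.41118792, 30.47642317]))
[240 185  14   2  18] (array([ 0.53302024, -0.05560487]), np.float64(60.264491221866976), array([33.5115535 ,  4.85547228]))
[256 185   9   2  17] (array([ 0.5469534 , -0.02871282]), np.float64(61.969391103068226), array([20.70326936,  6.4269243 ]))
```

View pics/u_s.png

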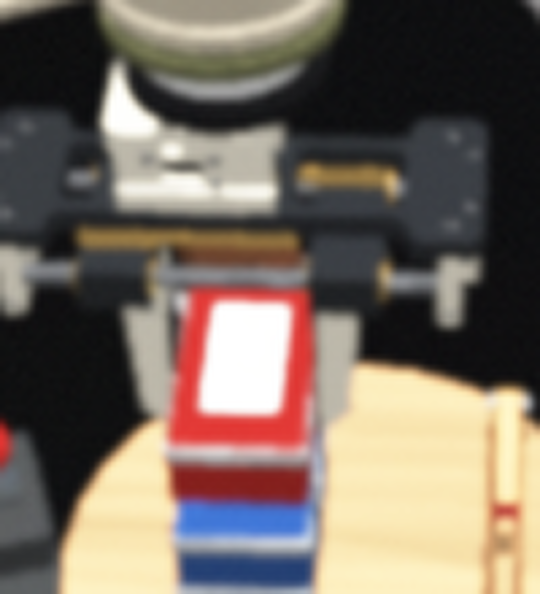

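The red tin hangs about 15 mm above the blue one and needs about 2 mm of shift. I'll correct that, level it and lower partway.

>>> {"api": "send_rows", "payload": {"rows": [[-0.002,-0.001,0.002,-0.001,-0.004,0.001,0.8],[-0.0045,-0.0017,0.005,-0.002,-0.0066,0.001,0.8],[-0.0045,-0.0017,0.012,-0.002,-0.0066,0.001,0.8],[-0.0045,-0.0017,0.02,-0.002,-0.0066,0.001,0.8],[-0.0045,-0.0017,0.02,-0.002,-0.0066,0.001,0.8],[-0.0045,-0.0017,0.02,-0.002,-0.0066,0.001,0.8]]}}

```text
t: 26.65
tool_pos: [0.6437, -0.0722, 0.3394]
orientation: [0.758, 3.045, -0.001]
force: [-0.1, 0.4, -4.0]
opening: 0.0557
```

Run:
```python
from mv import *
p,r=pose(); print(p,yyaw(r),r.as_matrix()[:,2].round(4),read_state()["force"]); print(rel([.6431,-.0701,.3327],down(62.2)))
s=cam("scene"); w=white(s,(240,185,290,262),225,30); zt=p[2]-.1897+.034
for b in w[:1]: print(b[0],rectfit(s,b[2],zt))
crop(s,"v_s",235,190,70,85,7)
```

```text
[ 0.64373343 -0.07222308  0.33940229] 62.03091133385276 [ 0.0034 -0.0012 -1.    ] [-0.11952436  0.38481508 -4.02038853]
(array([0.0032, 0.0031, 0.0134]), array([ 0.0007,  0.0045, -0.0038]))
[251 211  17  20 273] (array([ 0.64526118, -0.0727118 ]), np.float64(152.05284655761432), array([59.78983375, 30.71585175]))
```

View pics/v_s.png

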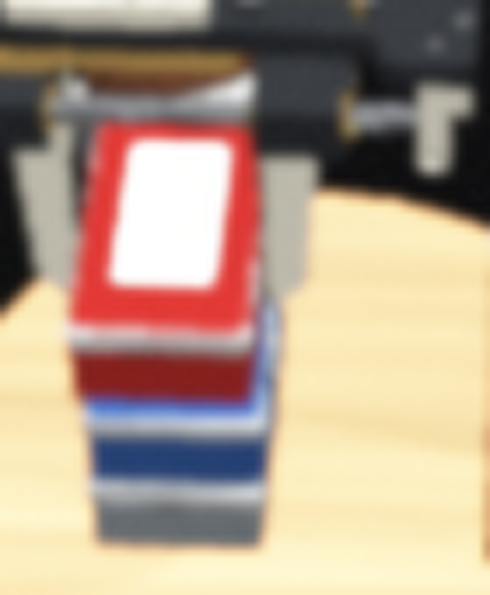

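The red tin now reads about 2 mm too far to −y, probably because the arm had not settled at the last reading. I'll hold, then re-measure.

>>> {"api": "send_rows", "payload": {"rows": [[0,0,0,0,0,0,0.8],[0,0,0,0,0,0,0.8],[0,0,0,0,0,0,0.8],[0,0,0,0,0,0,0.8]]}}

```text
t: 27.1
tool_pos: [0.6439, -0.0721, 0.3398]
orientation: [0.758, 3.044, -0.0]
force: [-0.6, 0.1, -3.9]
opening: 0.0557
```

Run:
```python
from mv import *
p,r=pose(); print(p,yyaw(r),r.as_matrix()[:,2].round(4)); print(rel([.6431,-.0701,.3327],down(62.2)))
s=cam("scene"); w=white(s,(240,185,290,262),225,30); zt=p[2]-.1897+.034
for b in w[:1]: print(b[0],rectfit(s,b[2],zt))
# edges overlay: model tins at red (TCP), blue, grey
F=8; x0,y0,W,H=235,190,70,75
im=cv2.resize(s["img"][y0:y0+H,x0:x0+W,::-1],None,fx=F,fy=F,interpolation=cv2.INTER_CUBIC)
def box(c,yaw,z0,col):
    a=np.radians(yaw); u=np.array([np.cos(a),np.sin(a)]); v=np.array([-u[1],u[0]])
    for z in(z0,z0+.034):
        P=np.array([[*(np.array(c)+i*.05*u+j*.028*v),z] for i,j in((-1,-1),(1,-1),(1,1),(-1,1))])
        cv2.polylines(im,[np.round((proj(s,P)-[x0,y0]+.5)*F).astype(int)],True,col,1)
box(p[:2],yyaw(r)+90,p[2]-.1897,(0,255,255)); box((.644,-.0706),152.3,.109,(0,255,0))
cv2.imwrite("pics/w_s.png",im)
```

```text
[ 0.64387075 -0.07213398  0.33979003] 62.04058556364981 [ 0.0041 -0.0013 -1.    ]
(array([0.0033, 0.0029, 0.0142]), array([ 0.0009,  0.0054, -0.0035]))
[251 211  17  20 272] (array([ 0.6453242 , -0.07241951]), np.float64(151.18988037810252), array([59.62942725, 30.79841269]))
```

View pics/w_s.png

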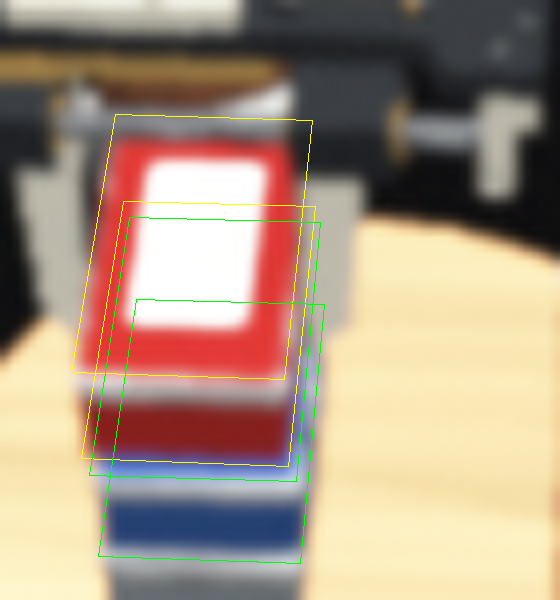

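The projected model boxes fit both tins, so the offset is real: about 1 mm in x and 2 mm in y. I'll correct it, level the tool and settle.

>>> {"api": "send_rows", "payload": {"rows": [[0.002,0.0015,0,0.001,0.003,-0.0035,0.8],[0.0035,0.0027,0.002,0.001,0.0054,-0.0035,0.8],[0.0035,0.0027,0.004,0.001,0.0054,-0.0035,0.8],[0.0035,0.0027,0.004,0.001,0.0054,-0.0035,0.8],[0.0035,0.0027,0.004,0.001,0.0054,-0.0035,0.8],[0.0035,0.0027,0.004,0.001,0.0054,-0.0035,0.8]]}}

```text
t: 27.75
tool_pos: [0.643, -0.0702, 0.3377]
orientation: [-0.755, -3.05, 0.0]
force: [0.4, 0.5, -4.2]
opening: 0.0557
```

Run:
```python
from mv import *
p,r=pose(); print(p,yyaw(r),r.as_matrix()[:,2].round(4)); print(rel([.6431,-.0701,.3327],down(62.2)))
s=cam("scene"); w=white(s,(240,185,290,262),225,30); zt=p[2]-.1897+.034
for b in w[:1]: print(b[0],rectfit(s,b[2],zt))
```

```text
[ 0.64296761 -0.0701517   0.33773347] 62.19579026213849 [-0. -0. -1.]
(array([-0.0002,  0.0002,  0.0101]), array([-0.0001, -0.    , -0.0001]))
[252 210  16  21 270] (array([ 0.64353427, -0.07039304]), np.float64(152.1050632127262), array([59.59207833, 30.7821816 ]))
```

Both measures now agree: TCP within 0.1 mm of target, and label (0.6435,−0.0704) against blue (0.6440,−0.0706). I'll lower it gently.

>>> {"api": "send_rows", "payload": {"rows": [[0,0,0.003,0,0,0,0.8],[0,0,0.006,0,0,0,0.8],[0,0,0.008,0,0,0,0.8],[0,0,0.008,0,0,0,0.8]]}}

```text
t: 28.2
tool_pos: [0.6428, -0.0701, 0.3334]
orientation: [-0.755, -3.049, 0.0]
force: [-0.3, -0.1, -4.8]
opening: 0.056
```

>>> {"api": "send_rows", "payload": {"rows": [[0,0,0.001,0,0,0,0.8],[0,0,0.002,0,0,0,0.8],[0,0,0.002,0,0,0,0.8]]}}

```text
t: 28.5
tool_pos: [0.643, -0.0701, 0.3328]
orientation: [0.755, 3.05, -0.0]
force: [-0.3, -0.5, -4.3]
opening: 0.0558
```

>>> {"api": "send_rows", "payload": {"rows": [[0,0,0.001,0,0,0,0.8],[0,0,0.0015,0,0,0,0.8],[0,0,0.0015,0,0,0,0.8]]}}

```text
t: 28.8
tool_pos: [0.643, -0.0701, 0.3327]
orientation: [0.755, 3.049, -0.0]
force: [-3.4, 0.1, 2.8]
opening: 0.0558
```

>>> {"api": "send_rows", "payload": {"rows": [[0,0,0.001,0,0,0,0.8],[0,0,0.001,0,0,0,0.8]]}}

```text
t: 29.0
tool_pos: [0.643, -0.0701, 0.3327]
orientation: [0.755, 3.049, -0.0]
force: [-4.5, 0.7, 5.7]
opening: 0.0555
```

Contact (+10 N, height 0.3327 as expected). I'll release and rise.

>>> {"api": "send_rows", "payload": {"rows": [[0,0,-0.0005,0,0,0,0.4],[0,0,-0.0005,0,0,0,0.3],[0,0,-0.0005,0,0,0,0.2],[0,0,-0.0005,0,0,0,0.15],[0,0,-0.0005,0,0,0,0.15],[0,0,-0.03,0,0,0,0.15],[0,0,-0.08,0,0,0,0.15],[0,0,-0.16,0,0,0,0.15],[0,0,-0.2,0,0,0,0.1]]}}

```text
t: 29.9
tool_pos: [0.6433, -0.0702, 0.4368]
orientation: [0.753, 3.045, 0.0]
force: [0.5, -0.6, 0.3]
opening: 0.0823
```

Run:
```python
from mv import *
p,r=pose(); print(p,yyaw(r),read_state()["force"],read_state()["opening"])
P=np.array([.42,-.30,.45]); print(rel(P,r))
```

```text
[ 0.64329665 -0.07017061  0.43676798] 62.199375394894105 [ 0.4646296  -0.60882677  0.28175123] 0.08227326629953183
(array([ 0.1805, -0.6149, -0.0283]), array([0., 0., 0.]))
```

>>> {"api": "send_rows", "payload": {"rows": [[0,0,-0.05,0,0,0,0],[0.18,-0.615,-0.05,0,0,0,0],[0.18,-0.615,-0.05,0,0,0,0],[0.18,-0.615,-0.05,0,0,0,0],[0.18,-0.615,-0.05,0,0,0,0],[0.18,-0.615,-0.05,0,0,0,0],[0.18,-0.615,-0.05,0,0,0,0],[0.18,-0.615,-0.05,0,0,0,0],[0.18,-0.615,-0.05,0,0,0,0]]}}

```text
t: 30.8
tool_pos: [0.418, -0.3021, 0.458]
orientation: [0.761, 3.047, -0.002]
force: [-0.4, 0.2, -0.6]
opening: 0.0933
```

Run:
```python
from ang import *
t=cam("top"); s=cam("scene"); print(angs(t,s))
w=white(s,(240,190,290,262),225,30); print("red scene",rectfit(s,w[0][2],.177))
w=white(t,(280,150,325,205),225,30); print("red top",rectfit(t,w[0][2],.177))
b=blobs(t,(174,140,90),(6,255,255),(315,190,345,245)); bs=blobs(s,(174,140,90),(6,255,255),(190,195,225,245)); print("ball",tri(t,b[0][1],s,bs[0][1]))
crop(t,"x_t",240,115,110,135,4.4); crop(s,"x_s",195,165,150,160,3.7)
cv2.imwrite("pics/y_t.png",cv2.resize(t["img"][:,:,::-1],None,fx=1.42,fy=1.42))
```

```text
{'top': (np.float64(-7.85), np.float64(171.27)), 'scene': (np.float64(-8.12), np.float64(172.16))}
red scene (array([ 0.64350858, -0.07032284]), np.float64(151.94894428615413), array([61.30951059, 30.7031808 ]))
red top (array([ 0.64390197, -0.06880372]), np.float64(151.78923312497227), array([59.96464838, 29.4901992 ]))
ball [ 0.55675686 -0.16374083  0.10518239]
```

View pics/x_t.png

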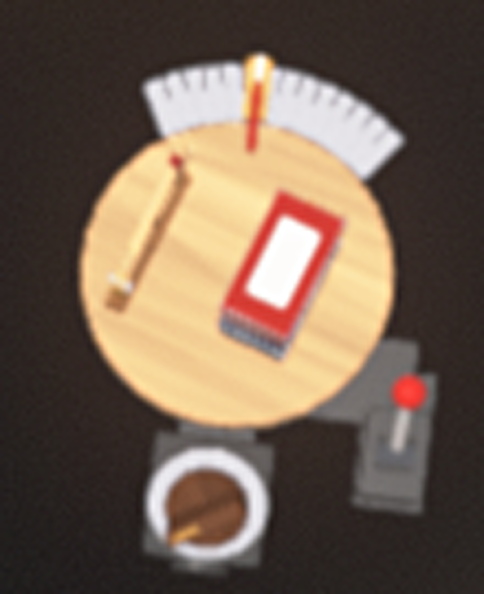

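View pics/x_s.png

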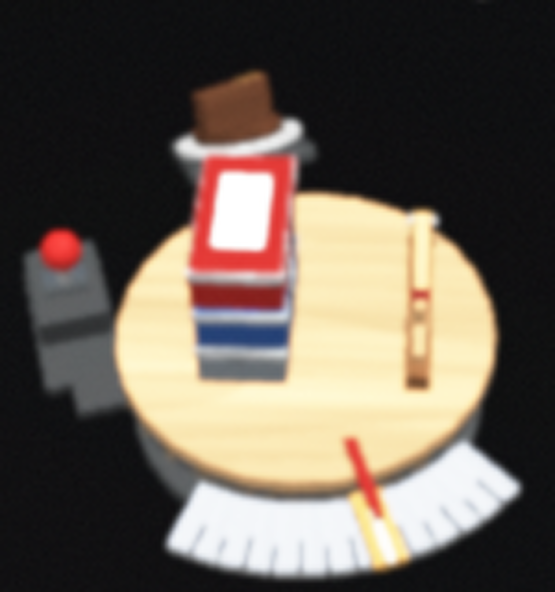

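View pics/y_t.png

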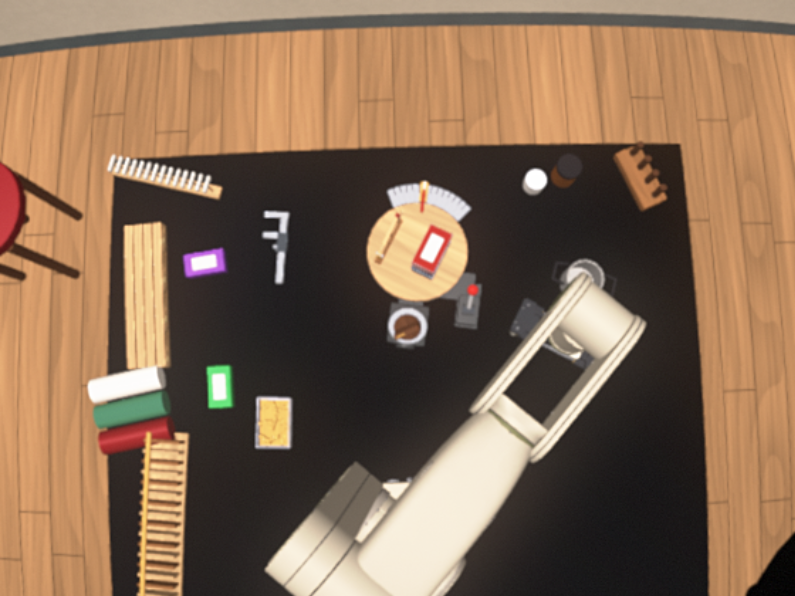

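All checks agree, so I'm handing in.

Run:
```python
from plant import ticket, read_state
print(read_state()["t"], ticket.close_job())
```

```text
the job is handed in; nothing more can be done
30.9 None
```

The job is done and handed in at 30.9 s (limit 72 s). I turned the knob about 1 rad clockwise, swung the clamp lever right over, then set the blue tin on the grey tin and the red tin on the blue one. Both tins were lowered until contact (about 7–10 N) before I let go.

**Last checks**
- **Pointer:** −7.85° from the top camera and −8.1° from the scene camera, against the mark at −8.0°. The mark looks unmoved.
- **Lever ball:** measured at (0.557, −0.164), which is its computed end position.
- **Stack:** the labels of the red and grey tins agree to within about 1 mm and 1° in each camera.
- **Surroundings:** no sign of contact with the wippen, and the bystanders I could see are where they were. The arm hid the plumb bob and part of the pot in the last picture. The gripper is open and touching nothing.

**Disagreed or uncertain**
- The top camera read the blue tin's angle about 2° off the grey tin's, while the scene camera and the tool yaw put it within about 0.5°; I take this as pixel noise.
- The ball's height read 105 mm instead of 102 mm.
- At 3.4 s, moving towards the knob, joint 2 read −0.892 rad against its stated limit of −0.89. Joint 3 was at 2.4975 rad against 2.5. I re-posed at once with the tool tilted less. I can't tell whether that reading counts as passing the range.
- The highest wrist force I read was about 39 N, while turning the knob.

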